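# Load the marking pallet with plates and hold-down weights

### The arm

A 6-joint arm with a two-finger parallel gripper is mounted at the origin on the work surface. World frame = base frame: x ahead of the robot, y to its left, z up, the work surface at z = 0. Lengths are in m, angles in rad, forces in N, time in s.
With the tool pointing down it reaches from about 0.275 to 0.75 m from the base axis. Payload 10.2 kg.
Tool frame: the origin (TCP) lies at the very end of the fingers, on their centre line; the grasp point (between the pads) lies 19 mm behind it (ctrl.grip_point_offset is the distance from the TCP to the grasp point, in m); y points along the fingers, x is the direction in which the jaws open and shut, and the axes are right-handed (so a half turn about y gives the same grasp; the last joint's range is limited). The gripper opens to 88 mm and grips with 3 to 60 N. Pads are 18 mm wide; open, the fingers measure 123 mm over their backs; the gripper's body (75 mm by 187 mm) begins 45 mm behind the grasp point.
Start: joints at [0.97, 0.313, 1.498, -0, 1.331, -0.223], TCP at [0.194, 0.488, 0.212] pointing down, gripper open.
Joint ranges: [-2.94, 2.94], [-0.97, 2.17], [0.19, 2.56], [-1.23, 4.37], [0.02, 3.11], [-2.88, 2.88]. Speed limits (rad/s): [2.39, 2.39, 3.01, 3.14, 3.14, 3.14].

### API

Orientations are given as a unit quaternion [x, y, z, w].
In Python, from plant import status, vision, order, finder, ctrl gives the robot as it stands. The module is installed in compiled form; this text tells all that it offers.
- The arm moves only by the tool drive_tool, never from a script. Its argument "increments" is one flat list of numbers, 7 for each row, row after row: the opening, from -1 (shut) to 1 (fully open), then the shift along the tool's x, y, z in m, then the turn, a rotation vector about the tool's x, y, z in rad. In form: [gripper, tx, ty, tz, wx, wy, wz, gripper, tx, ty, tz, wx, wy, wz, ...]. A call has 1 to 5 rows; each row is the pose to reach, as a shift and turn from the pose measured when the call began, along the tool's axes at that moment; what a row does not reach only later rows make up. A row lasts 1/10 s, in which the tool goes at most 50 mm and 8.59 degrees, less where a joint would pass 70% of its speed; a pose out of reach is approached as far as the arm can. A call with a gripper value outside its range is refused whole. The fingers move at their own pace and stop on an object; "grip_force" is the grip in N (left out, the last holds). Time passes only in rows, so rows that repeat a pose let the fingers close. It gives the time, the measured TCP pose, the force and the opening at its end, in the units of the state.
- status.state(): the state, without advancing time (a new reading comes with each control period).
- vision.grab_frame(name): name is "scene" or "top"; returns (picture, depth): 400x640x3 uint8, red, green, blue; 400x640 float32, m along the optical axis (not along the pixel's ray), 0 where there is no reading.
- vision.calibration(name): a dict with "fov_y" (degrees; the focal length in pixels is half the picture's height over the tangent of half this angle, whatever the lens; pixels are square), "cx", "cy" (the principal point, pixels), "world_to_cam" (4x4, takes a point from world to camera coordinates). Camera axes: x right, y down, z forward; pixel columns grow to the right and rows downward; lengths in m; the calibration is good to about 2 mm. A picture is of the moment at which its call begins. calibration takes no time and is no camera call.
- order.job_done(): hands the job in, once; it reports no verdict.
Trained networks look in the newest picture that a camera, given by its name, has taken for a name from the list of things; names that differ only in an ending like _2 or _b are one class to them, and where a whole thing is asked for, a point or a joint stands for the part that bears it (a point fixed in the world has none). Each returns a list of dicts, best first, with "conf" (0 to 1); they miss things now and then, are a little off and sometimes report something else, mostly with a low value. They report only what shows in the picture. A call takes as long as a camera call.
- finder.find_in(camera, target): "at" ([x, y, z] in m, in the coordinates of the camera as it stood for that picture, good to about 4 mm: the middle of the surface that is visible of it).
- finder.mark_of(camera, target): "at" ([x, y, z] in m, in the coordinates of the camera as it stood for that picture, good to about 4 mm: a listed point, or the origin of a listed thing).
The state is a dict: "time_s": time; "q": joint angles; "dq": joint speeds; "joint_efforts": joint torques, N m; "tcp_pos": TCP position; "tool_rot": TCP orientation; "contact_force": force on the tool from outside, world axes, zero at the start; "ft_torque": the same for the moment, N m; "grip_width": opening from 0.0 (shut) to 1.0 (fully open).
Only numpy, scipy, OpenCV 4.12 (cv2) and the standard library are available. Lean on these libraries where they do the work, as an engineer would, in place of code of your own. Each camera call takes 0.05 s, during which the arm holds its last target.

### The job

Load the marking pallet: for every cover plate lying in a nest, take a hold-down weight out of the crowded rack, nudge the plate with the weight's nylon foot until it is fully home against both rails of its corner, and stand the weight upright on the middle of the plate. Keep the gripper itself off the plates, which are degreased, and leave the capacitors and bottles standing in the rack. When all plates are home and weighted, press the ready button fully down and let it go.

Things in the scene. Friction and masses are not known exactly. Their poses are not given: they have to be found in the camera images.
- pallet: Steel loading pallet, 180 (x) x 480 (y) x 10 mm, fixed; origin: centre of its underside; x points away from the robot, y to the left. Its deck, 10 mm up, has three nests 160 mm apart along y: A left, B middle, C right. A grey box (52 x 56 x 26 mm) with the ready button stands at its near edge, centre at (-116, -45) mm.
- nest_A (a point): Inner corner of the left nest's side and back rails (steel, 8 mm wide, 10 mm high) at deck height; axes as the pallet's. The side rail runs from it 96 mm toward -x; the back rail runs along the whole far side of the pallet. A plate that is home touches both: its centre is then 48 mm toward -x, 27 mm toward -y and 4 mm above this point. Next nest's side rail begins 152 mm toward -y.
- nest_B (a point): Inner corner of the middle nest's side and back rails (steel, 8 mm wide, 10 mm high) at deck height; axes as the pallet's. The side rail runs from it 96 mm toward -x; the back rail runs along the whole far side of the pallet. A plate that is home touches both: its centre is then 48 mm toward -x, 27 mm toward -y and 4 mm above this point. Next nest's side rail begins 152 mm toward -y.
- nest_C (a point): Inner corner of the right nest's side and back rails (steel, 8 mm wide, 10 mm high) at deck height; axes as the pallet's. The side rail runs from it 96 mm toward -x; the back rail runs along the whole far side of the pallet. A plate that is home touches both: its centre is then 48 mm toward -x, 27 mm toward -y and 4 mm above this point. Next nest's side rail begins 152 mm toward -y.
- plate_A (a point): Centre of the flat aluminium cover plate of the left nest, 96 (x) x 54 (y) x 8 mm, about 0.12 kg, z up, with dark screw holes; loose on the deck, 1 to 3 cm off the rails and slightly turned, long side roughly along the side rail. Two or three of the plates are present (absent: None, its nest is empty).
- plate_B (a point): Centre of the flat aluminium cover plate of the middle nest, 96 (x) x 54 (y) x 8 mm, about 0.12 kg, z up, with dark screw holes; loose on the deck, 1 to 3 cm off the rails and slightly turned, long side roughly along the side rail. Two or three of the plates are present (absent: None, its nest is empty).
- plate_C (a point): Centre of the flat aluminium cover plate of the right nest, 96 (x) x 54 (y) x 8 mm, about 0.12 kg, z up, with dark screw holes; loose on the deck, 1 to 3 cm off the rails and slightly turned, long side roughly along the side rail. Two or three of the plates are present (absent: None, its nest is empty).
- rack: Grey sheet-metal rack, 196 x 132 mm, fixed; origin: centre of its underside, x along its two rows (y = +40, -40 mm) of four cells 48 mm apart, floor 4 mm, walls 30 mm up. Seven hold upright things 105 to 112 mm high in any order. No room for fingers between neighbours in a row; the gap is across the row (along y): a 40 mm aisle between the rows, and outside them.
- weight_1 (a point): Centre (half-way up) of a hold-down weight standing in the rack, 105 mm high, about 0.4 kg, z along its axis: white nylon foot 32 mm in diameter and 10 mm high, steel body 38 mm in diameter up to 50 mm, plain black round handle 30 mm in diameter from 50 mm to the top. All three are alike.
- weight_2 (a point): Centre (half-way up) of a hold-down weight standing in the rack, 105 mm high, about 0.4 kg, z along its axis: white nylon foot 32 mm in diameter and 10 mm high, steel body 38 mm in diameter up to 50 mm, plain black round handle 30 mm in diameter from 50 mm to the top. All three are alike.
- weight_3 (a point): Centre (half-way up) of a hold-down weight standing in the rack, 105 mm high, about 0.4 kg, z along its axis: white nylon foot 32 mm in diameter and 10 mm high, steel body 38 mm in diameter up to 50 mm, plain black round handle 30 mm in diameter from 50 mm to the top. All three are alike.
- capacitor_1 (a point): Aluminium motor capacitor standing in the rack, 39 mm in diameter, with two brass blades on top, 111 mm high; a bystander. Point 50 mm above its foot.
- capacitor_2 (a point): Aluminium motor capacitor standing in the rack, 39 mm in diameter, with two brass blades on top, 111 mm high; a bystander. Point 50 mm above its foot.
- bottle_1 (a point): White plastic cleaner bottle standing in the rack, 39 mm in diameter, 112 mm high; a bystander. Point 50 mm above its foot.
- bottle_2 (a point): White plastic cleaner bottle standing in the rack, 39 mm in diameter, 112 mm high; a bystander. Point 50 mm above its foot.
- ready (a joint): Travel of the round ready button, m: 0 = up, 0.006 = fully down (about 4 N), springs back; it is pressed straight down.
- ready_top (a point): Centre of the ready button's top face (30 mm in diameter, in a black housing on the grey box).

How it is judged:
By the outcome, as a careful person would: the job done as asked, in the order asked, and still so for the second after the job is handed in, with the robot touching nothing.
Of plateA, plateB, plateC only 2 to 3 are there at a start; the rules pass over those that are not, and their reading is None.
At some moment in a run one of plateA, plateB, plateC may be knocked a few centimetres aside while the robot is not near it.
It also fails if it takes over 210 s, if anything falls off the work surface, if the arm or the gripper's body presses on something with over 40 N, if the wrist force passes 120 N, or if a joint passes its speed limit or range.

## Working session

There is one attempt and no reset: what is moved stays moved. The work goes in short steps, Python scripts to look and compute and a tool call to move; the robot and the scene stay as the last step left them, time stands still between calls to the robot, and variables do not carry over. Pictures are saved under pics/ and viewed, and the job is handed in when it is done.

Besides the shell and the picture viewer there is one more tool, called after "Call:" by a JSON object that holds its "fn" and its "kwargs". drive_tool: Moves the arm, as the interface text tells. Its arguments: {"type":"object","properties":{"increments":{"type":"array","items":{"type":"number"}},"grip_force":{"type":"number"}},"required":["increments"]}

```bash
mkdir -p pics
cat > h.py <<'E'
import numpy as np, cv2
from plant import status, vision, order, finder, ctrl
from scipy.spatial.transform import Rotation as R
def cal(n):
    c=vision.calibration(n); f=200/np.tan(np.radians(c['fov_y'])/2); return f,c['cx'],c['cy'],np.array(c['world_to_cam'])
def c2w(n,p):
    f,cx,cy,T=cal(n); return (np.linalg.inv(T)@np.append(p,1))[:3]
def px(n,p):
    f,cx,cy,T=cal(n); q=(T@np.append(p,1))[:3]; return np.array([cx+f*q[0]/q[2],cy+f*q[1]/q[2]])
def cloud(n,d):
    f,cx,cy,T=cal(n); v,u=np.mgrid[:400,:640]; P=np.stack([(u-cx)/f*d,(v-cy)/f*d,d,np.ones_like(d)],-1)
    W=P@np.linalg.inv(T).T; return W[...,:3]
def save(im,name): cv2.imwrite('pics/'+name,im[:,:,::-1])
E
python3 - <<'E'
from h import *
s=status.state(); print(s)
for n in('scene','top'):
    im,d=vision.grab_frame(n); save(im,n+'0.png'); np.save(n+'_d.npy',d); print(n,cal(n),(d==0).mean())
    for t in ['plate_A','weight_1','capacitor_1','bottle_1','rack','pallet','nest_A','nest_B','nest_C','plate_B','plate_C','ready_top']:
        print(t,[(np.round(c2w(n,r['at']),3).tolist(),round(r['conf'],2)) for r in finder.mark_of(n,t)])
print(status.state()['time_s'],ctrl.grip_point_offset)
E
```

```text
{'time_s': 0.0, 'q': array([ 9.69579800e-01,  3.13462977e-01,  1.49841768e+00,  6.21012620e-07,
        1.33096444e+00, -2.23399524e-01]), 'dq': array([-0.00165577,  0.00029863, -0.00022385, -0.00123569, -0.00058049,
       -0.00046579]), 'joint_efforts': array([-4.88618680e-04, -4.02198136e+01, -2.52273488e+01,  6.94179302e-02,
        3.51709547e-02, -9.19625404e-05]), 'tcp_pos': array([0.19352637, 0.48774547, 0.21156174]), 'tool_rot': array([ 0.58515947,  0.39679889, -0.39762373, -0.58483707]), 'contact_force': array([ 0.47590794,  0.38314291, -0.51658572]), 'ft_torque': array([-0.04798996, -0.02609966, -0.00765025]), 'grip_width': 1.0046232299713775}
scene (np.float64(375.19242882056216), 315.26374894514174, 205.52472850633904, array([[-4.94484272e-01,  8.69186275e-01,  7.23628734e-04,
         2.40447704e-01],
       [ 7.50618069e-01,  4.27449715e-01, -5.03844476e-01,
        -3.74123070e-01],
       [-4.38244018e-01, -2.48600000e-01, -8.63794085e-01,
         1.15169973e+00],
       [ 0.00000000e+00,  0.00000000e+00,  0.00000000e+00,
         1.00000000e+00]])) 0.00382421875
pl
[... 1049 characters left out ...]
_1 [([0.506, -0.341, 0.058], 0.78), ([0.457, -0.349, 0.061], 0.59), ([0.496, -0.265, 0.053], 0.59)]
capacitor_1 [([0.551, -0.335, 0.055], 0.52), ([0.536, -0.251, 0.054], 0.47)]
bottle_1 [([0.589, -0.25, 0.055], 0.65), ([0.448, -0.272, 0.051], 0.6), ([0.509, -0.341, 0.057], 0.43)]
rack [([0.516, -0.296, -0.0], 0.68), ([0.451, 0.052, 0.045], 0.48)]
pallet [([0.563, 0.106, -0.0], 0.86)]
nest_A [([0.615, 0.344, 0.01], 0.69)]
nest_B [([0.633, 0.179, 0.009], 0.75)]
nest_C [([0.652, 0.021, 0.007], 0.86)]
plate_B []
plate_C [([0.592, -0.021, 0.016], 0.82), ([0.562, 0.102, 0.002], 0.36)]
ready_top [([0.649, 0.023, 0.009], 0.57), ([0.561, 0.106, -0.002], 0.45), ([0.452, 0.051, 0.047], 0.4)]
1.3 0.0187
```

View pics/top0.png

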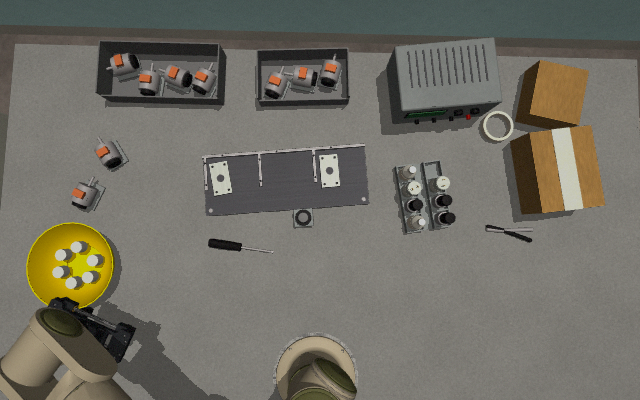

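View pics/scene0.png

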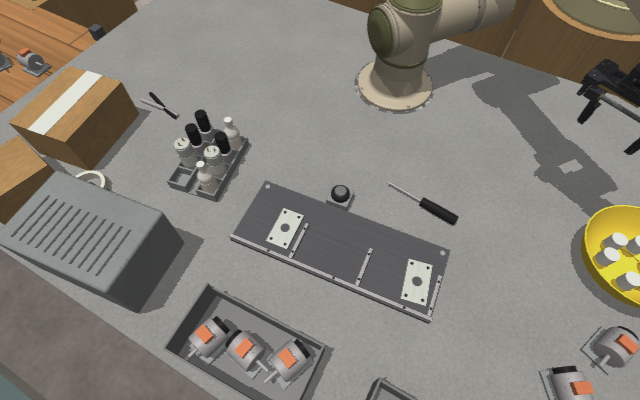

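Plates lie in nests A (220,178) and C (330,170) in the top view, and B is empty. The black-handled weights are at about (414,205), (443,200) and (446,217). I'll refine these with depth.

```bash
cat > m1.py <<'E'
from h import *
def fit(tag):
  out={}
  for n in('top','scene'):
    im,d=vision.grab_frame(n); W=cloud(n,d); np.savez('last_'+n,im=im,d=d)
    out[n]=(im,d,W)
  return out
if __name__=='__main__':
  o=fit('a')
  cands=[(0.507,-.34),(.458,-.35),(.496,-.262)]
  for n,(im,d,W) in o.items():
    for c in cands:
        dd=np.hypot(W[...,0]-c[0],W[...,1]-c[1])
        dark=im.max(-1)<70
        m=(dd<.03)&(W[...,2]>.098)&(W[...,2]<.118)&dark&(d>0)
        P=W[m]; 
        if len(P)<3: print(n,c,'none');continue
        x0,x1=P[:,:2].min(0),P[:,:2].max(0)
        print(n,c,len(P),P.mean(0).round(4),((x0+x1)/2).round(4),(x1-x0).round(3))
    # plates: bright on deck
    for c in [(.56,.294),(.592,-.021)]:
        dd=np.hypot(W[...,0]-c[0],W[...,1]-c[1])
        m=((dd<.075)&(W[...,2]<.03)&(W[...,2]>.005)&(im.min(-1)>150)).astype(np.uint8)
        m=cv2.morphologyEx(m,cv2.MORPH_OPEN,np.ones((7,7),np.uint8))
        k,l,st,ce=cv2.connectedComponentsWithStats(m)
        i=1+np.argmax(st[1:,4]); P=W[l==i]
        f,cx,cy,T=cal(n); Ti=np.linalg.inv(T)
        # project pixels onto z=.018
        v,u=np.nonzero(l==i); r=np.stack([(u-cx)/f,(v-cy)/f,np.ones_like(u)],-1)@Ti[:3,:3].T; o3=Ti[:3,3]
        Q=o3+r*((.018-o3[2])/r[:,2])[:,None]
        (a,b),(w,h),an=cv2.minAreaRect((Q[:,:2]*1000).astype(np.float32))
        print(n,'plate',P.mean(0).round(4),round(a,1),round(b,1),'size',round(w,1),round(h,1),round(an,2),'z',np.median(P[:,2]).round(4))
    big=cv2.resize(im[130:240,190:470] if n=='top' else im[100:330,150:460],None,fx=2.5,fy=2.5,interpolation=cv2.INTER_CUBIC); save(big,n+'z.png')
E
python3 m1.py
```

```text
top (0.507, -0.34) 100 [ 0.5066 -0.3393  0.1084] [ 0.5062 -0.3397] [0.027 0.028]
top (0.458, -0.35) 100 [ 0.4588 -0.3479  0.1085] [ 0.458  -0.3489] [0.027 0.027]
top (0.496, -0.262) 98 [ 0.4924 -0.2609  0.1086] [ 0.4932 -0.2613] [0.028 0.028]
top plate [0.5841 0.2997 0.0181] 585.4 299.4 size 35.7 47.0 2.58 z 0.0181
top plate [ 0.5646 -0.0264  0.018 ] 563.1 -25.7 size 38.3 49.8 1.57 z 0.0178
scene (0.507, -0.34) 111 [ 0.5108 -0.3363  0.1073] [ 0.5095 -0.3377] [0.028 0.028]
scene (0.458, -0.35) 104 [ 0.4635 -0.345   0.1072] [ 0.4621 -0.3472] [0.026 0.031]
scene (0.496, -0.262) 114 [ 0.4967 -0.2579  0.1069] [ 0.4941 -0.2597] [0.03  0.029]
scene plate [0.5623 0.2965 0.0181] 560.7 296.3 size 94.8 52.6 12.3 z 0.0181
scene plate [ 0.6137 -0.0201  0.0181] 608.7 -19.5 size 47.2 42.0 32.88 z 0.0181
```

```bash
cat > pl.py <<'E'
from h import *
def planepts(n,u,v,z):
    f,cx,cy,T=cal(n); Ti=np.linalg.inv(T)
    r=np.stack([(u-cx)/f,(v-cy)/f,np.ones_like(u,float)],-1)@Ti[:3,:3].T; o3=Ti[:3,3]
    return (o3+r*((z-o3[2])/r[:,2])[:,None])[:,:2]
def plates(n,im,d,cs,grow=.075):
    W=cloud(n,d); res=[]
    g=im.min(-1)
    for c in cs:
        dd=np.hypot(W[...,0]-c[0],W[...,1]-c[1])
        m=((dd<grow)&(W[...,2]<.028)&(W[...,2]>.005)&(g>(170 if n=='top' else 150))).astype(np.uint8)
        k,l,st,ce=cv2.connectedComponentsWithStats(m,connectivity=4)
        i=1+np.argmax(st[1:,4]); 
        cn,_=cv2.findContours((l==i).astype(np.uint8),cv2.RETR_EXTERNAL,cv2.CHAIN_APPROX_NONE)
        p=max(cn,key=len)[:,0].astype(float)
        Q=planepts(n,p[:,0],p[:,1],.018)*1000
        (a,b),(w,h),an=cv2.minAreaRect(Q.astype(np.float32))
        res.append((a,b,w,h,an)); print(n,'plate',np.round([a,b,w,h,an],1), 'px',st[i])
    return res
if __name__=='__main__':
    import sys
    for n in('top','scene'):
        im,d=vision.grab_frame(n)
        plates(n,im,d,[(.561,.295),(.592,-.021)])
        for i,c in enumerate([(.561,.295),(.592,-.021)]):
            u,v=px(n,[*c,.018]).astype(int)
            print(n,'crop org',u-40,v-30); save(cv2.resize(im[v-30:v+30,u-40:u+40],None,fx=8,fy=8,interpolation=cv2.INTER_NEAREST),f'{n}p{i}{sys.argv[1]}.png')
E
python3 pl.py a; cd pics; python3 -c "
import cv2,numpy as np
r=[np.hstack([cv2.imread(f'{n}p{i}a.png') for i in(0,1)]) for n in('top','scene')]
cv2.imwrite('mont.png',cv2.resize(np.vstack(r),(800,600)))"
```

```text
top plate [559.2 295.   93.7  51.7  12.5] px [209 161  23  34 479]
top plate [590.3 -23.7  93.5  51.7   6.5] px [319 154  21  33 477]
top crop org 180 147
top crop org 288 139
scene plate [560.6 296.2  95.2  52.7  12.2] px [401 259  32  47 911]
scene plate [591.8 -22.8  94.9  52.7   6.8] px [266 208  38  41 724]
scene crop org 376 250
scene crop org 245 197
```

View pics/mont.png

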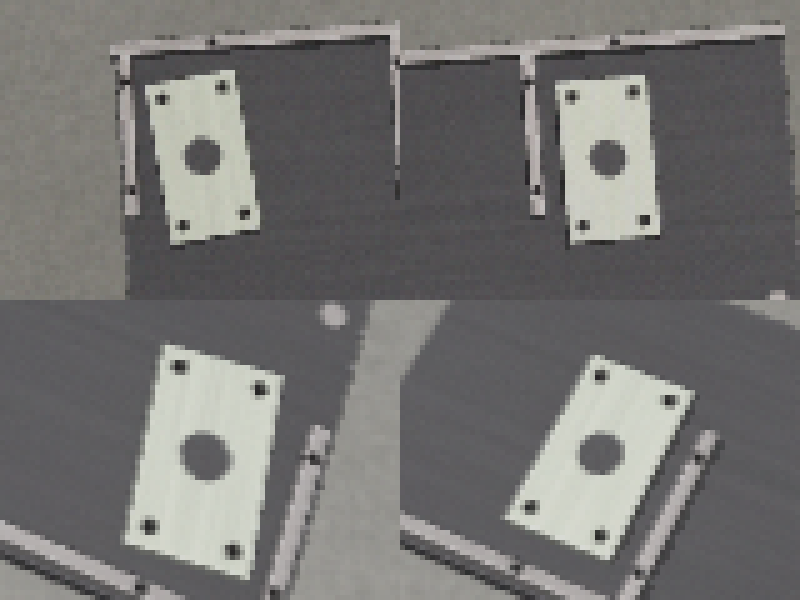

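```bash
cat > rails.py <<'E'
from pl import *
psi=np.arctan2(.0365,.3225); 
A=np.array([.6165,.344]);C=np.array([.6515,.0215])
for n in('top','scene'):
    z=np.load('last_'+n+'.npz'); im,d=z['im'],z['d']
    v,u=np.mgrid[:400,:640]; Q=planepts(n,u.ravel().astype(float),v.ravel().astype(float),.020)
    ex=np.array([np.cos(psi),np.sin(psi)]);ey=np.array([-ex[1],ex[0]])
    g=im.min(-1).ravel()
    L=(Q-C)@np.stack([ex,ey],1)  # pallet coords rel to nest C
    # back rail: x in 0..8mm , y -150..320
    m=(abs(L[:,0]-.004)<.012)&(L[:,1]>-.14)&(L[:,1]<.32)&(g>130)
    p=np.polyfit(L[m,1],L[m,0],1); print(n,'back rail centre line x off(mm) at C, slope',p[1]*1000,p[0],m.sum())
    for nm,y0 in(('C',0),('B',.160),('A',.3245)):
        m=(L[:,0]>-.09)&(L[:,0]<-.01)&(abs(L[:,1]-y0-.004)<.010)&(g>130)
        q=np.polyfit(L[m,0],L[m,1],1); print(nm,'side rail centre y',(q[1])*1000,'slope',q[0],m.sum())
print(np.degrees(psi))
E
python3 rails.py
```

```text
top back rail centre line x off(mm) at C, slope 3.035248934898877 0.010369963805632109 366
C side rail centre y 3.9889358518103575 slope -0.013815579187226312 56
B side rail centre y 164.02389163097598 slope -0.010300171013763343 55
A side rail centre y 324.2746288341589 slope -0.008230888408972886 53
scene back rail centre line x off(mm) at C, slope 4.3083261474169365 0.0102546205625661 687
C side rail centre y 5.261073975440914 slope -0.011735457199124008 84
B side rail centre y 165.23543372550336 slope -0.007125502743643367 95
A side rail centre y 330.7867198107957 slope 0.006198026772620753 204
6.457161531377375
```

```bash
cat > go.py <<'E'
import sys
from h import *
def plan(pos,yaw=None):
    s=status.state(); r=R.from_quat(s['tool_rot']); x=r.as_matrix()[:,0]
    if yaw is None: yaw=np.arctan2(x[1],x[0])
    c=[]
    for y in(yaw,yaw+np.pi):
        X=np.array([np.cos(y),np.sin(y),0]);Y=np.array([0,0,-1.]);Z=np.cross(X,Y)
        c.append(r.inv()*R.from_matrix(np.stack([X,Y,Z],1)))
    q=min(c,key=lambda k:k.magnitude())
    t=r.inv().apply(np.array(pos)-s['tcp_pos'])
    print('t',round(s['time_s'],2),'tcp',s['tcp_pos'].round(4),'yaw',np.degrees(np.arctan2(x[1],x[0])).round(1),'tilt',np.degrees(np.arccos(-r.as_matrix()[2,1])).round(2),'q',s['q'].round(2),'F',s['contact_force'].round(1),'w',round(s['grip_width']*88,1))
    print('SHIFT',t.round(4).tolist(),'TURN',q.as_rotvec().round(4).tolist(),'rows',np.ceil(max(np.linalg.norm(t)/.05,np.degrees(q.magnitude())/8.59)))
if __name__=='__main__':
    a=[float(k) for k in sys.argv[1:]]
    plan(a[:3],a[3] if len(a)>3 else None)
E
python3 go.py .4598 -.3482 .24 1.751
```

```text
t 1.5 tcp [0.1937 0.488  0.2121] yaw 68.4 tilt 0.0 q [ 0.97  0.31  1.5   0.    1.33 -0.22] F [ 0.1  0.1 -0.2] w 88.0
SHIFT [-0.679, -0.0279, -0.5558] TURN [-0.0, -0.558, -0.0] rows 18.0
```

Call:
{"fn": "drive_tool", "kwargs": {"increments": [0.27,-0.679,-0.028,-0.556,0,-0.558,0,0.27,-0.679,-0.028,-0.556,0,-0.558,0,0.27,-0.679,-0.028,-0.556,0,-0.558,0,0.27,-0.679,-0.028,-0.556,0,-0.558,0,0.27,-0.679,-0.028,-0.556,0,-0.558,0], "grip_force": 40}}

```text
time_s: 2.0
tcp_pos: [0.2638, 0.271, 0.2199]
tool_rot: [0.452, 0.544, -0.544, -0.451]
contact_force: [1.2, 0.1, 0.1]
grip_width: 0.64
```

```bash
python3 go.py .4598 -.3482 .24 1.751
```

```text
t 2.0 tcp [0.2638 0.271  0.2199] yaw 100.6 tilt 0.04 q [ 0.49 -0.03  1.87  0.    1.29 -1.27] F [1.2 0.1 0.1] w 56.4
SHIFT [-0.6447, -0.0202, -0.0786] TURN [0.0007, 0.0052, 0.0003] rows 13.0
```

Call:
{"fn": "drive_tool", "kwargs": {"increments": [0.27,-0.645,-0.02,-0.079,0,0,0,0.27,-0.645,-0.02,-0.079,0,0,0,0.27,-0.645,-0.02,-0.079,0,0,0,0.27,-0.645,-0.02,-0.079,0,0,0,0.27,-0.645,-0.02,-0.079,0,0,0]}}

```text
time_s: 2.5
tcp_pos: [0.3393, 0.0319, 0.2279]
tool_rot: [0.452, 0.545, -0.544, -0.451]
contact_force: [1.0, 0.8, 0.5]
grip_width: 0.633
```

```bash
python3 go.py .4598 -.3482 .24 1.751
```

```text
t 2.5 tcp [0.3393 0.0319 0.2279] yaw 100.6 tilt 0.11 q [-0.25 -0.13  1.94  0.    1.32 -2.01] F [1.  0.8 0.5] w 55.7
SHIFT [-0.3958, -0.0119, -0.0485] TURN [0.0019, 0.005, -0.0002] rows 8.0
```

Call:
{"fn": "drive_tool", "kwargs": {"increments": [0.27,-0.396,-0.012,-0.048,0,0,0,0.27,-0.396,-0.012,-0.048,0,0,0,0.27,-0.396,-0.012,-0.048,0,0,0,0.27,-0.396,-0.012,-0.048,0,0,0,0.27,-0.396,-0.012,-0.048,0,0,0]}}

```text
time_s: 3.0
tcp_pos: [0.4142, -0.2067, 0.2355]
tool_rot: [0.452, 0.544, -0.543, -0.451]
contact_force: [1.0, 0.6, 0.5]
grip_width: 0.635
```

```bash
python3 go.py .4598 -.3482 .24 1.751
```

```text
t 3.0 tcp [ 0.4142 -0.2067  0.2355] yaw 100.6 tilt 0.14 q [-0.72  0.16  1.64  0.    1.35 -2.47] F [1.  0.6 0.5] w 55.9
SHIFT [-0.1475, -0.0044, -0.0188] TURN [0.0023, 0.0043, -0.0005] rows 3.0
```

Call:
{"fn": "drive_tool", "kwargs": {"increments": [0.27,-0.147,-0.004,-0.019,0,0,0,0.27,-0.147,-0.004,-0.019,0,0,0,0.27,-0.147,-0.004,-0.019,0,0,0,0.27,-0.147,-0.004,-0.019,0,0,0,0.27,-0.147,-0.004,-0.019,0,0,0]}}

```text
time_s: 3.5
tcp_pos: [0.4597, -0.348, 0.2388]
tool_rot: [0.452, 0.544, -0.543, -0.452]
contact_force: [0.4, -0.5, 0.3]
grip_width: 0.636
```

```bash
python3 go.py .4598 -.3482 .115 1.751
```

```text
t 3.5 tcp [ 0.4597 -0.348   0.2388] yaw 100.5 tilt 0.11 q [-0.85  0.41  1.29  0.    1.44 -2.61] F [ 0.4 -0.5  0.3] w 56.0
SHIFT [-0.0003, 0.1238, 0.0001] TURN [0.0017, 0.0033, 0.0009] rows 3.0
```

Call:
{"fn": "drive_tool", "kwargs": {"increments": [0.27,0,0.045,0,0,0,0,0.27,0,0.085,0,0,0,0,0.27,0,0.115,0,0,0,0,0.27,0,0.143,0,0,0,0,0.27,0,0.171,0,0,0,0]}}

```text
time_s: 4.0
tcp_pos: [0.46, -0.3464, 0.0676]
tool_rot: [0.452, 0.545, -0.543, -0.451]
contact_force: [-0.1, 0.1, -0.1]
grip_width: 0.636
```

```bash
python3 go.py .4598 -.3482 .067 1.751
python3 - <<'E'
from h import *
for n in('top','scene'):
    im,d=vision.grab_frame(n); u,v=px(n,[.46,-.35,.1]).astype(int); save(cv2.resize(im[max(v-50,0):v+50,u-66:u+66],None,fx=4,fy=4),n+'g1.png')
E
cd pics; python3 -c "
import cv2,numpy as np
cv2.imwrite('g1.png',cv2.resize(np.hstack([cv2.imread(f'{n}g1.png') for n in('top','scene')]),(800,300)))"
```

```text
t 4.0 tcp [ 0.46   -0.3464  0.0676] yaw 100.6 tilt 0.13 q [-0.85  0.57  1.51  0.    1.06 -2.61] F [-0.1  0.1 -0.1] w 55.9
SHIFT [-0.0018, 0.0006, 0.0005] TURN [0.0022, 0.0046, 0.0003] rows 1.0
```

View pics/g1.png

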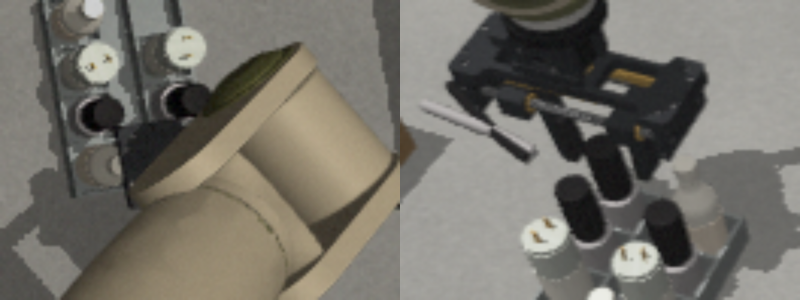

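The fingers straddle the end weight's handle, at about (610,165) in the right panel, and are clear of the neighbours. Closing now.

Call:
{"fn": "drive_tool", "kwargs": {"increments": [-0.5,-0.002,0,0,0,0,0,-0.6,-0.002,0,0,0,0,0,-0.6,-0.002,0,0,0,0,0,-0.6,-0.002,0,0,0,0,0,-0.6,-0.002,0,0,0,0,0], "grip_force": 40}}

```text
time_s: 4.6
tcp_pos: [0.4596, -0.3479, 0.0667]
tool_rot: [0.451, 0.545, -0.543, -0.453]
contact_force: [-0.4, -1.7, 6.7]
grip_width: 0.33
```

```bash
python3 go.py .4598 -.3482 .067 1.751
```

```text
t 4.6 tcp [ 0.4596 -0.3479  0.0667] yaw 100.6 tilt 0.2 q [-0.85  0.57  1.51  0.    1.06 -2.61] F [-0.4 -1.7  6.7] w 29.1
SHIFT [-0.0004, -0.0003, -0.0001] TURN [0.0002, 0.0044, 0.0034] rows 1.0
```

Call:
{"fn": "drive_tool", "kwargs": {"increments": [-0.6,0,-0.01,0,0,0,0,-0.6,0,-0.035,0,0,0,0,-0.6,0,-0.07,0,0,0,0,-0.6,0,-0.11,0,0,0,0,-0.6,0,-0.15,0,0,0,0]}}

```text
time_s: 5.1
tcp_pos: [0.4592, -0.3477, 0.2182]
tool_rot: [0.45, 0.545, -0.543, -0.453]
contact_force: [0.5, -0.7, -2.6]
grip_width: 0.326
```

```bash
python3 go.py .5 -.04 .20 1.674
python3 - <<'E'
from h import *
n='scene'
im,d=vision.grab_frame(n); save(im[50:300,100:500],'lift.png')
E
```

```text
t 5.1 tcp [ 0.4592 -0.3477  0.2182] yaw 100.6 tilt 0.28 q [-0.85  0.42  1.32  0.    1.4  -2.61] F [ 0.5 -0.7 -2.6] w 28.7
SHIFT [0.2949, 0.0196, -0.0966] TURN [-0.0008, 0.0813, 0.0049] rows 7.0
```

View pics/lift.png

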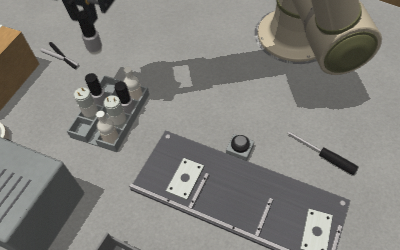

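```bash
python3 go.py .504 -.033 .20 1.674
```

```text
t 5.15 tcp [ 0.4608 -0.3495  0.2255] yaw 100.6 tilt 0.4 q [-0.85  0.42  1.31  0.    1.4  -2.61] F [-0.6 -1.4  4.3] w 29.0
SHIFT [0.3033, 0.0246, -0.1004] TURN [0.0053, 0.0815, -0.0047] rows 7.0
```

Call:
{"fn": "drive_tool", "kwargs": {"increments": [-0.6,0.06,0.004,-0.02,0,0.02,0,-0.6,0.12,0.008,-0.04,0,0.04,0,-0.6,0.18,0.012,-0.06,0,0.06,0,-0.6,0.24,0.016,-0.08,0,0.08,0,-0.6,0.295,0.019,-0.1,0,0.08,0]}}

```text
time_s: 5.65
tcp_pos: [0.4953, -0.0993, 0.2091]
tool_rot: [0.476, 0.526, -0.525, -0.471]
contact_force: [1.1, 0.5, -4.0]
grip_width: 0.329
```

```bash
python3 go.py .504 -.033 .10 1.674
```

```text
t 5.65 tcp [ 0.4953 -0.0993  0.2091] yaw 95.9 tilt 0.35 q [-0.43  0.27  1.57 -0.    1.3  -2.1 ] F [ 1.1  0.5 -4. ] w 28.9
SHIFT [0.0654, 0.1089, -0.015] TURN [0.0048, 0.0006, -0.0038] rows 3.0
```

Call:
{"fn": "drive_tool", "kwargs": {"increments": [-0.6,0.04,0.02,-0.01,0.005,0,-0.004,-0.6,0.065,0.05,-0.015,0.005,0,-0.004,-0.6,0.065,0.08,-0.015,0.005,0,-0.004,-0.6,0.065,0.105,-0.015,0.005,0,-0.004,-0.6,0.065,0.109,-0.015,0.005,0,-0.004]}}

```text
time_s: 6.15
tcp_pos: [0.5021, -0.0327, 0.0974]
tool_rot: [-0.471, -0.524, 0.526, 0.475]
contact_force: [-0.4, 0.1, -3.0]
grip_width: 0.328
```

```bash
python3 go.py .504 -.033 .0755 1.674
python3 - <<'E'
from h import *
n='scene'
im,d=vision.grab_frame(n); np.savez('hold.npz',im=im,d=d); save(cv2.resize(im[130:280,200:400],None,fx=4,fy=4),'h1.png')
E
```

```text
t 6.15 tcp [ 0.5021 -0.0327  0.0974] yaw 96.0 tilt 0.36 q [-0.3   0.39  1.71  0.    1.05 -1.97] F [-0.4  0.1 -3. ] w 28.9
SHIFT [-0.0006, 0.0219, -0.0019] TURN [-0.0058, 0.0009, 0.0026] rows 1.0
```

View pics/h1.png

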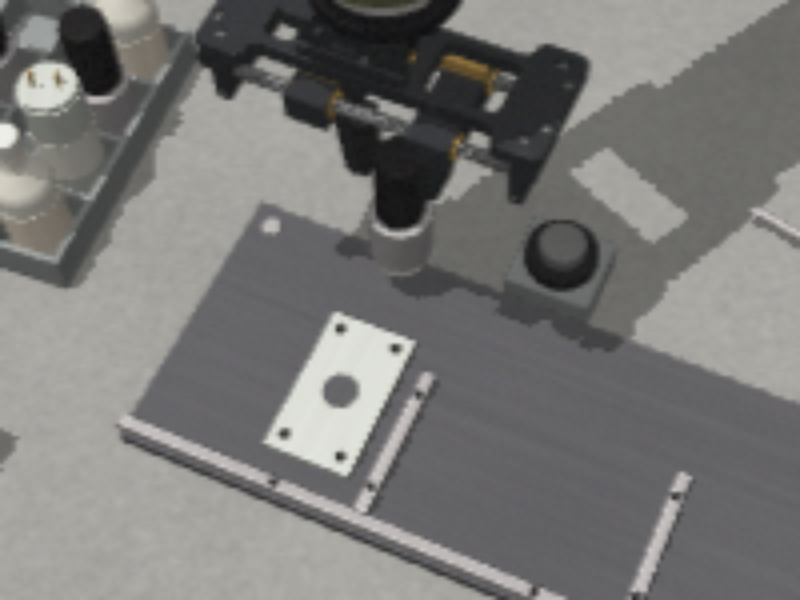

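The weight is held upright behind plate C, at about (400,240) in the zoom, and is clear of the button box. I'll lower it gently.

Call:
{"fn": "drive_tool", "kwargs": {"increments": [-0.6,0,0.008,-0.001,-0.005,0,0.002,-0.6,-0.0005,0.014,-0.0015,-0.005,0,0.002,-0.6,-0.0005,0.019,-0.0015,-0.005,0,0.002,-0.6,-0.0005,0.022,-0.0015,-0.005,0,0.002]}}

```text
time_s: 6.6
tcp_pos: [0.5044, -0.0335, 0.0765]
tool_rot: [0.474, 0.526, -0.525, -0.473]
contact_force: [0.4, 0.3, -3.2]
grip_width: 0.33
```

```bash
python3 go.py .504 -.033 .0755 1.674; python3 go.py .527 -.031 .0755 1.674
```

```text
t 6.6 tcp [ 0.5044 -0.0335  0.0765] yaw 95.9 tilt 0.08 q [-0.3   0.42  1.73  0.    0.99 -1.97] F [ 0.4  0.3 -3.2] w 29.1
SHIFT [0.0006, 0.001, 0.0004] TURN [0.0014, 0.0004, -0.0004] rows 1.0
t 6.6 tcp [ 0.5044 -0.0335  0.0765] yaw 95.9 tilt 0.08 q [-0.3   0.42  1.73  0.    0.99 -1.97] F [ 0.4  0.3 -3.2] w 29.1
SHIFT [0.0002, 0.001, -0.0227] TURN [0.0014, 0.0004, -0.0004] rows 1.0
```

Call:
{"fn": "drive_tool", "kwargs": {"increments": [-0.6,0,0.001,-0.008,0.001,0,0,-0.6,0.001,0.001,-0.015,0.001,0,0,-0.6,0.001,0.001,-0.021,0.001,0,0,-0.6,0.001,0.001,-0.025,0.001,0,0,-0.6,0.001,0.001,-0.029,0.001,0,0]}}

```text
time_s: 7.1
tcp_pos: [0.5335, -0.0294, 0.0755]
tool_rot: [-0.473, -0.525, 0.525, 0.473]
contact_force: [-0.8, -0.7, -3.3]
grip_width: 0.329
```

```bash
python3 go.py .527 -.031 .0760 1.674
```

```text
t 7.1 tcp [ 0.5335 -0.0294  0.0755] yaw 95.9 tilt 0.02 q [-0.27  0.48  1.64 -0.    1.02 -1.95] F [-0.8 -0.7 -3.3] w 28.9
SHIFT [-0.0009, -0.0005, 0.0066] TURN [0.0001, 0.0006, -0.0003] rows 1.0
```

Call:
{"fn": "drive_tool", "kwargs": {"increments": [-0.6,0,0,-0.002,0,0,0,-0.6,0,0,-0.004,0,0,0,-0.6,0,0,-0.006,0,0,0,-0.6,0,0,-0.008,0,0,0]}}

```text
time_s: 7.5
tcp_pos: [0.5415, -0.0286, 0.0755]
tool_rot: [-0.473, -0.525, 0.525, 0.473]
contact_force: [-0.9, -0.6, -4.0]
grip_width: 0.326
```

Call:
{"fn": "drive_tool", "kwargs": {"increments": [-0.6,0,0,-0.001,0,0,0,-0.6,0,0,-0.002,0,0,0]}}

```text
time_s: 7.7
tcp_pos: [0.5436, -0.0284, 0.0755]
tool_rot: [-0.473, -0.525, 0.525, 0.473]
contact_force: [-1.0, 0.2, -3.8]
grip_width: 0.33
```

Call:
{"fn": "drive_tool", "kwargs": {"increments": [-0.6,0,0,-0.001,0,0,0,-0.6,0,0,-0.0015,0,0,0]}}

```text
time_s: 7.9
tcp_pos: [0.5451, -0.0282, 0.0755]
tool_rot: [-0.473, -0.525, 0.525, 0.473]
contact_force: [-1.1, -0.2, -3.6]
grip_width: 0.329
```

```bash
python3 go.py .527 -.031 .0760 1.674;python3 pl.py b
```

```text
t 7.9 tcp [ 0.5451 -0.0282  0.0755] yaw 95.9 tilt 0.02 q [-0.27  0.5   1.6  -0.    1.04 -1.94] F [-1.1 -0.2 -3.6] w 29.0
SHIFT [-0.0009, -0.0005, 0.0183] TURN [-0.0002, 0.0006, -0.0003] rows 1.0
top plate [559.2 295.   93.7  51.7  12.5] px [209 161  23  34 478]
top plate [652.1 -33.7   3.   11.8   1.6] px [331 149   5   2   7]
top crop org 180 147
top crop org 288 139
scene plate [560.5 296.4  95.7  53.7  12.3] px [401 259  32  47 938]
scene plate [611.5 -20.5 103.2  63.1   6.8] px [260 213  41  45 835]
scene crop org 376 250
scene crop org 245 197
```

View pics/scenep1b.png

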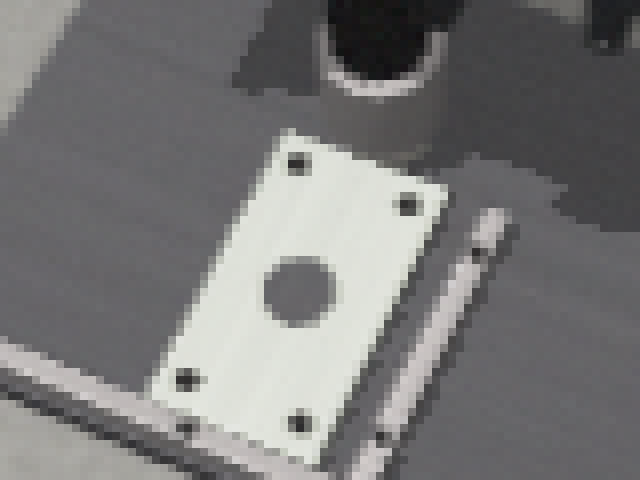

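Call:
{"fn": "drive_tool", "kwargs": {"increments": [-0.6,0,0,-0.0005,0,0,0,-0.6,0,0,-0.001,0,0,0]}}

```text
time_s: 8.2
tcp_pos: [0.5459, -0.0281, 0.0755]
tool_rot: [-0.473, -0.525, 0.525, 0.473]
contact_force: [-1.4, -0.3, -3.7]
grip_width: 0.331
```

Call:
{"fn": "drive_tool", "kwargs": {"increments": [-0.6,0,0,-0.0005,0,0,0,-0.6,0,0,-0.001,0,0,0]}}

```text
time_s: 8.4
tcp_pos: [0.5468, -0.028, 0.0755]
tool_rot: [-0.473, -0.525, 0.526, 0.474]
contact_force: [-2.1, -0.7, -2.6]
grip_width: 0.329
```

Call:
{"fn": "drive_tool", "kwargs": {"increments": [-0.6,0,0,-0.001,0,0,0,-0.6,0,0,-0.0015,0,0,0]}}

```text
time_s: 8.6
tcp_pos: [0.5482, -0.0279, 0.0755]
tool_rot: [-0.473, -0.525, 0.526, 0.474]
contact_force: [-2.7, -0.0, -2.2]
grip_width: 0.329
```

Call:
{"fn": "drive_tool", "kwargs": {"increments": [-0.6,0,0,-0.001,0,0,0,-0.6,0,0,-0.002,0,0,0]}}

```text
time_s: 8.8
tcp_pos: [0.5501, -0.0277, 0.0754]
tool_rot: [-0.473, -0.525, 0.526, 0.474]
contact_force: [-2.4, -0.8, -2.0]
grip_width: 0.327
```

```bash
python3 go.py .527 -.031 .0760 1.674;python3 pl.py c
```

```text
t 8.8 tcp [ 0.5501 -0.0277  0.0754] yaw 96.0 tilt 0.1 q [-0.26  0.51  1.59 -0.    1.04 -1.94] F [-2.4 -0.8 -2. ] w 28.7
SHIFT [-0.0009, -0.0005, 0.0234] TURN [-0.0018, 0.0007, -0.0001] rows 1.0
top plate [559.2 295.   93.7  51.7  12.5] px [209 161  23  34 481]
top plate [660.  -48.2   0.    5.9   1.6] px [337 147   3   1   3]
top crop org 180 147
top crop org 288 139
scene plate [560.5 296.4  95.7  53.7  12.3] px [401 259  32  47 937]
scene plate [611.3 -18.2 103.2  68.3   7.2] px [260 213  41  45 841]
scene crop org 376 250
scene crop org 245 197
```

View pics/scenep1c.png

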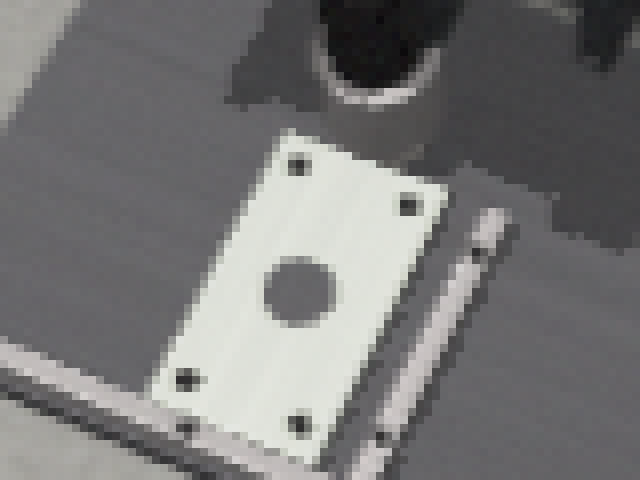

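The plate's far edge now touches the back rail, at (150-310, 400-460). The plate stayed put while the weight tilted about 3° in the grip. I'll back off, raise the grip force, and go round to the -y side.

```bash
cat > pal.py <<'E'
# usage: pal.py nest x_mm y_mm z_mm yawdeg(jaw rel pallet y)
import sys
from go import *
psi=.1025; ex=np.array([np.cos(psi),np.sin(psi)]);ey=np.array([-ex[1],ex[0]])
N={'C':np.array([.6512,.0220]),'A':np.array([.6185,.3403])}
a=[float(k) for k in sys.argv[2:]]; n=N[sys.argv[1]]
t=status.state()['tcp_pos'][:2]-n; print('now nest xy mm',(t@ex*1000).round(1),(t@ey*1000).round(1))
w=n+ex*a[0]/1000+ey*a[1]/1000
plan([*w,a[2]/1000],psi+np.pi/2+np.radians(a[3] if len(a)>3 else 0))
E
python3 pal.py C -126 -97 76
```

```text
now nest xy mm -105.5 -39.1
t 8.9 tcp [ 0.5502 -0.0277  0.0754] yaw 96.0 tilt 0.09 q [-0.26  0.51  1.59 -0.    1.04 -1.94] F [-3.1 -0.5 -2.2] w 28.8
SHIFT [-0.0579, -0.0005, 0.0205] TURN [-0.0016, 0.0014, -0.0002] rows 2.0
```

Call:
{"fn": "drive_tool", "kwargs": {"increments": [-0.6,0,-0.0005,0.01,0,0,0,-0.6,0,-0.0005,0.02,0,0,0,-0.6,-0.02,-0.0005,0.0205,0,0,0,-0.6,-0.04,-0.0005,0.0205,0,0,0,-0.6,-0.058,-0.0005,0.0205,0,0,0], "grip_force": 60}}

```text
time_s: 9.4
tcp_pos: [0.5366, -0.0883, 0.0762]
tool_rot: [-0.474, -0.525, 0.525, 0.473]
contact_force: [-0.3, 0.1, -2.9]
grip_width: 0.325
```

```bash
python3 pal.py C -45 -97 76
```

```text
now nest xy mm -125.3 -98.0
t 9.4 tcp [ 0.5366 -0.0883  0.0762] yaw 95.9 tilt 0.05 q [-0.38  0.5   1.61 -0.    1.03 -2.05] F [-0.3  0.1 -2.9] w 28.6
SHIFT [0.0009, 0.0003, -0.0803] TURN [0.0004, 0.0013, -0.0007] rows 2.0
```

Call:
{"fn": "drive_tool", "kwargs": {"increments": [-0.6,0,0,-0.02,0,0,0,-0.6,0,0,-0.04,0,0,0,-0.6,0,0,-0.06,0,0,0,-0.6,0.001,0,-0.08,0,0,0,-0.6,0.001,0,-0.08,0,0,0]}}

```text
time_s: 9.9
tcp_pos: [0.6181, -0.0787, 0.0761]
tool_rot: [0.474, 0.526, -0.525, -0.472]
contact_force: [-0.5, -0.3, -4.2]
grip_width: 0.322
```

```bash
python3 pal.py C -45 -75 76; python3 pl.py d
```

```text
now nest xy mm -43.3 -96.8
t 9.9 tcp [ 0.6181 -0.0787  0.0761] yaw 96.0 tilt 0.19 q [-0.31  0.65  1.35  0.    1.14 -1.99] F [-0.5 -0.3 -4.2] w 28.3
SHIFT [0.0218, 0.0001, 0.0017] TURN [0.0031, 0.0019, -0.0012] rows 1.0
top plate [559.2 295.   93.7  51.7  12.5] px [209 161  23  34 479]
top plate [647.5  26.5   3.    2.9   1.6] px [312 150   2   2   4]
top crop org 180 147
top crop org 288 139
scene plate [560.5 296.4  95.7  53.7  12.3] px [401 259  32  47 937]
scene plate [635.3 -17.   55.1  63.1   5.1] px [260 229  33  29 458]
scene crop org 376 250
scene crop org 245 197
```

View pics/scenep1d.png

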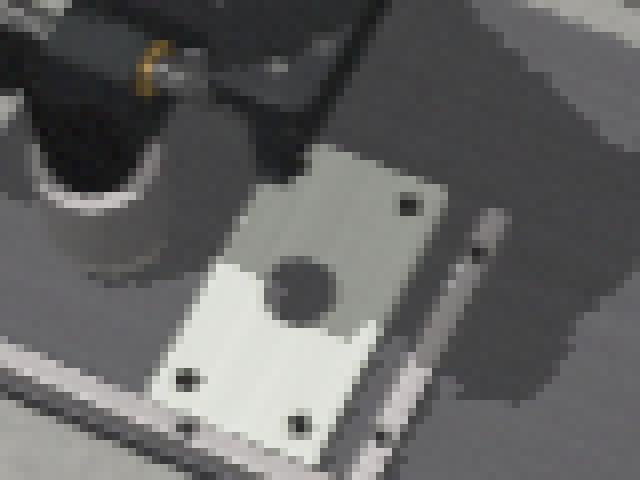

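Call:
{"fn": "drive_tool", "kwargs": {"increments": [-0.6,0.005,0,0.001,0.002,0,0,-0.6,0.01,0,0.0015,0.002,0,0,-0.6,0.014,0,0.0015,0.002,0,0,-0.6,0.018,0,0.0015,0.002,0,0,-0.6,0.022,0,0.0015,0.002,0,0]}}

```text
time_s: 10.5
tcp_pos: [0.6122, -0.0569, 0.076]
tool_rot: [-0.473, -0.525, 0.526, 0.473]
contact_force: [0.7, -1.3, -3.1]
grip_width: 0.324
```

Call:
{"fn": "drive_tool", "kwargs": {"increments": [-0.6,0.001,0,0,0,0,0,-0.6,0.002,0,0,0,0,0,-0.6,0.003,0,0,0,0,0]}}

```text
time_s: 10.8
tcp_pos: [0.6119, -0.054, 0.0761]
tool_rot: [-0.473, -0.525, 0.526, 0.473]
contact_force: [-1.6, -0.6, -4.5]
grip_width: 0.32
```

Call:
{"fn": "drive_tool", "kwargs": {"increments": [-0.6,0.0005,0,0,0,0,0,-0.6,0.001,0,0,0,0,0]}}

```text
time_s: 11.0
tcp_pos: [0.6118, -0.0531, 0.0761]
tool_rot: [-0.473, -0.525, 0.526, 0.473]
contact_force: [-0.1, -1.1, -2.5]
grip_width: 0.326
```

```bash
python3 pal.py C -45 -70 76; python3 pl.py e
```

```text
now nest xy mm -46.8 -70.7
t 11.0 tcp [ 0.6118 -0.0531  0.0761] yaw 96.0 tilt 0.09 q [-0.28  0.63  1.38 -0.    1.13 -1.95] F [-0.1 -1.1 -2.5] w 28.7
SHIFT [0.0007, 0.0001, -0.0018] TURN [-0.0011, 0.0015, -0.0012] rows 1.0
top plate [559.3 295.   93.6  51.7  12.5] px [209 161  23  34 479]
top plate [630.5  -4.8   8.9   5.9   1.5] px [322 155   3   4   9]
top crop org 180 147
top crop org 288 139
scene plate [560.5 296.4  95.7  53.7  12.3] px [401 259  32  47 938]
scene plate [634.3 -16.1  56.8  66.3   6.5] px [260 232  34  26 447]
scene crop org 376 250
scene crop org 245 197
```

View pics/scenep1e.png

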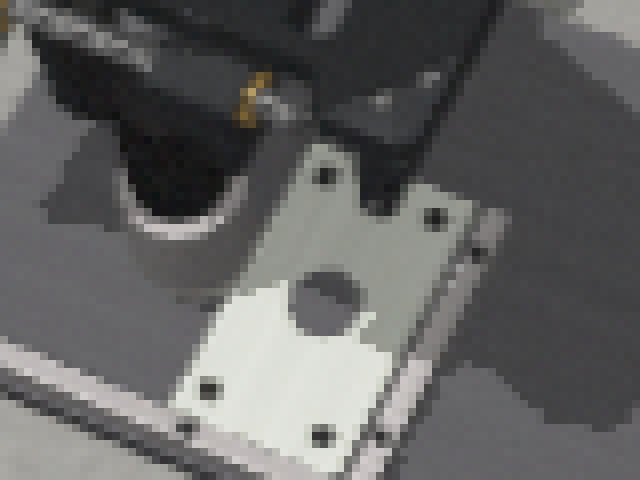

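Plate C now slides along the back rail, with about 2 mm left to the side rail. I'll continue in small steps.

Call:
{"fn": "drive_tool", "kwargs": {"increments": [-0.6,0.0005,0,0,0,0,0,-0.6,0.001,0,0,0,0,0,-0.6,0.001,0,0,0,0,0]}}

```text
time_s: 11.4
tcp_pos: [0.6117, -0.052, 0.076]
tool_rot: [-0.473, -0.525, 0.526, 0.473]
contact_force: [-0.1, -0.7, -3.0]
grip_width: 0.324
```

Call:
{"fn": "drive_tool", "kwargs": {"increments": [-0.6,0.0005,0,0,0,0,0,-0.6,0.001,0,0,0,0,0,-0.6,0.001,0,0,0,0,0]}}

```text
time_s: 11.7
tcp_pos: [0.6116, -0.0509, 0.076]
tool_rot: [-0.473, -0.525, 0.526, 0.473]
contact_force: [0.5, -0.5, -3.2]
grip_width: 0.327
```

Call:
{"fn": "drive_tool", "kwargs": {"increments": [-0.6,0.0005,0,0,0,0,0,-0.6,0.001,0,0,0,0,0,-0.6,0.001,0,0,0,0,0]}}

```text
time_s: 12.0
tcp_pos: [0.6115, -0.0499, 0.0761]
tool_rot: [-0.473, -0.525, 0.526, 0.473]
contact_force: [0.4, -0.7, -2.9]
grip_width: 0.325
```

Call:
{"fn": "drive_tool", "kwargs": {"increments": [-0.6,0.0005,0,0,0,0,0,-0.6,0.001,0,0,0,0,0,-0.6,0.001,0,0,0,0,0]}}

```text
time_s: 12.3
tcp_pos: [0.6115, -0.0493, 0.0762]
tool_rot: [-0.474, -0.525, 0.526, 0.473]
contact_force: [0.3, -3.4, -3.2]
grip_width: 0.327
```

```bash
python3 pal.py C -45 -70 76; python3 pl.py f
```

```text
now nest xy mm -46.8 -66.9
t 12.3 tcp [ 0.6115 -0.0493  0.0762] yaw 96.0 tilt 0.13 q [-0.27  0.63  1.38 -0.    1.13 -1.94] F [ 0.3 -3.4 -3.2] w 28.7
SHIFT [-0.0031, 0.0002, -0.0018] TURN [-0.0009, 0.0018, -0.002] rows 1.0
top plate [559.2 295.   93.7  51.7  12.5] px [209 161  23  34 479]
top plate [630.4   1.    8.9   5.9   1.5] px [320 155   3   4  10]
top crop org 180 147
top crop org 288 139
scene plate [560.6 296.4  95.7  53.6  12.6] px [401 259  32  47 933]
scene plate [633.2 -10.6  57.8  76.5   5.4] px [260 232  39  26 504]
scene crop org 376 250
scene crop org 245 197
```

View pics/scenep1f.png

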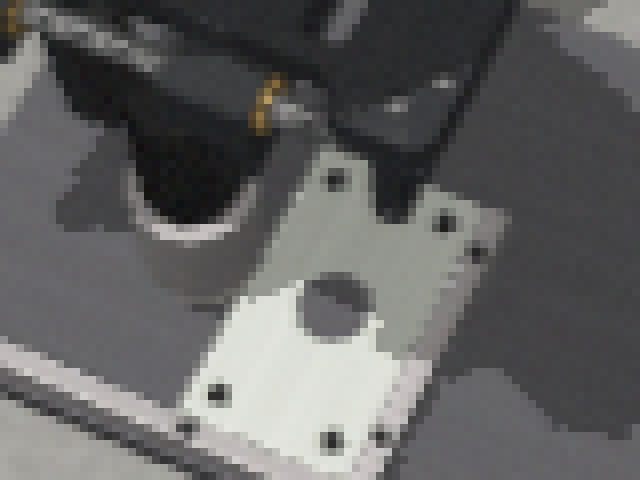

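Force jumped to 3.4 N and the side gap is closed. I'll press a bit more to confirm.

Call:
{"fn": "drive_tool", "kwargs": {"increments": [-0.6,0.0005,0,0,0,0,0,-0.6,0.001,0,0,0,0,0,-0.6,0.001,0,0,0,0,0]}}

```text
time_s: 12.7
tcp_pos: [0.6115, -0.0488, 0.0762]
tool_rot: [-0.474, -0.525, 0.526, 0.473]
contact_force: [1.0, -5.5, -3.7]
grip_width: 0.323
```

Call:
{"fn": "drive_tool", "kwargs": {"increments": [-0.6,0.0005,0,0,0,0,0,-0.6,0.001,0,0,0,0,0,-0.6,0.001,0,0,0,0,0]}}

```text
time_s: 13.0
tcp_pos: [0.6115, -0.0485, 0.0763]
tool_rot: [-0.474, -0.524, 0.527, 0.472]
contact_force: [0.3, -6.8, -4.5]
grip_width: 0.325
```

```bash
python3 pal.py C -45 -70 76
```

```text
now nest xy mm -46.7 -66.0
t 13.0 tcp [ 0.6115 -0.0485  0.0763] yaw 96.0 tilt 0.25 q [-0.27  0.63  1.38 -0.    1.13 -1.94] F [ 0.3 -6.8 -4.5] w 28.6
SHIFT [-0.004, 0.0003, -0.0017] TURN [-0.0004, 0.0019, -0.0043] rows 1.0
```

Call:
{"fn": "drive_tool", "kwargs": {"increments": [-0.6,-0.01,0,0,0,0,0,-0.6,-0.031,0,0,0,0,0,-0.6,-0.031,0,0.03,0,0,0,-0.6,-0.031,0,0.06,0,0,0,-0.6,-0.031,0,0.084,0,0,0]}}

```text
time_s: 13.5
tcp_pos: [0.5296, -0.0879, 0.0762]
tool_rot: [-0.474, -0.524, 0.526, 0.473]
contact_force: [0.6, -0.8, -4.0]
grip_width: 0.326
```

```bash
python3 pal.py C -132 -90 76 -90; python3 pl.py g
```

```text
now nest xy mm -132.2 -96.8
t 13.5 tcp [ 0.5296 -0.0879  0.0762] yaw 95.9 tilt 0.16 q [-0.38  0.48  1.63 -0.    1.03 -2.05] F [ 0.6 -0.8 -4. ] w 28.7
SHIFT [0.0068, 0.0002, -0.0002] TURN [-0.003, -1.5696, -0.0011] rows 11.0
top plate [559.2 295.   93.7  51.7  12.5] px [209 161  23  34 480]
top plate [615.8  -6.7  80.   55.8   1.6] px [314 148  20  28 333]
top crop org 180 147
top crop org 288 139
scene plate [560.6 296.4  95.7  53.6  12.6] px [401 259  32  47 936]
scene plate [611.  -14.9 102.8  79.9   6.2] px [259 215  49  43 945]
scene crop org 376 250
scene crop org 245 197
```

View pics/scenep1g.png

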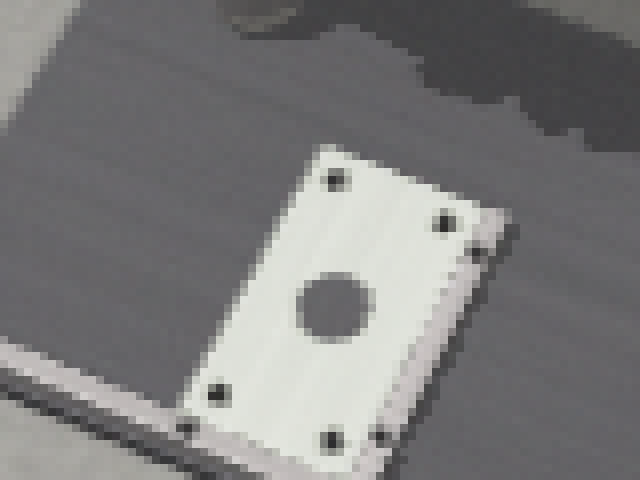

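Plate C looks flush on both rails: far edge at (180-380, 405-470), side edge at (500,210)-(380,440). I'll turn the jaw a quarter turn and give one stiff confirming x-push.

Call:
{"fn": "drive_tool", "kwargs": {"increments": [-0.6,0.01,0,0,0,0.149,0,-0.6,0.03,0,0,0,0.298,0,-0.6,0.05,0,0,0,0.447,0,-0.6,0.066,0,0,0,0.596,0,-0.6,0.068,0,0,0,0.745,0]}}

```text
time_s: 14.1
tcp_pos: [0.5221, -0.0183, 0.0763]
tool_rot: [-0.633, -0.314, 0.316, 0.633]
contact_force: [-0.5, -0.4, -3.4]
grip_width: 0.327
```

Call:
{"fn": "drive_tool", "kwargs": {"increments": [-0.6,0,0,0,0,0.149,0,-0.6,0,0,0,0,0.298,0,-0.6,0,0,0,0,0.447,0,-0.6,0,0,0,0,0.596,0,-0.6,0,0,0,0,0.745,0]}}

```text
time_s: 14.6
tcp_pos: [0.5227, -0.0181, 0.0763]
tool_rot: [-0.704, -0.06, 0.062, 0.705]
contact_force: [0.3, 0.3, -2.4]
grip_width: 0.324
```

```bash
python3 pal.py C -116 -29 76 -90
```

```text
now nest xy mm -131.9 -26.7
t 14.6 tcp [ 0.5227 -0.0181  0.0763] yaw 9.9 tilt 0.1 q [-0.26  0.46  1.67 -0.    1.01 -0.43] F [ 0.3  0.3 -2.4] w 28.5
SHIFT [0.0157, 0.0003, -0.0034] TURN [-0.0002, 0.0702, -0.0017] rows 1.0
```

Call:
{"fn": "drive_tool", "kwargs": {"increments": [-0.6,0.005,0,-0.001,0,0.07,0,-0.6,0.01,0,-0.003,0,0.07,0,-0.6,0.014,0,-0.003,0,0.07,0,-0.6,0.018,0,-0.003,0,0.07,0]}}

```text
time_s: 15.0
tcp_pos: [0.5414, -0.0178, 0.0762]
tool_rot: [-0.706, -0.036, 0.037, 0.706]
contact_force: [-0.5, 0.7, -3.7]
grip_width: 0.321
```

Call:
{"fn": "drive_tool", "kwargs": {"increments": [-0.6,0.001,0,0,0,0,0,-0.6,0.002,0,0,0,0,0]}}

```text
time_s: 15.2
tcp_pos: [0.5435, -0.0175, 0.0762]
tool_rot: [-0.706, -0.036, 0.038, 0.706]
contact_force: [-0.0, 1.2, -3.0]
grip_width: 0.321
```

Call:
{"fn": "drive_tool", "kwargs": {"increments": [-0.6,0.0007,0,0,0,0,0,-0.6,0.0015,0,0,0,0,0]}}

```text
time_s: 15.4
tcp_pos: [0.545, -0.0173, 0.0761]
tool_rot: [-0.706, -0.036, 0.038, 0.706]
contact_force: [-0.0, -0.9, -4.0]
grip_width: 0.324
```

Call:
{"fn": "drive_tool", "kwargs": {"increments": [-0.6,0.0007,0,0,0,0,0,-0.6,0.0015,0,0,0,0,0]}}

```text
time_s: 15.6
tcp_pos: [0.546, -0.0172, 0.0761]
tool_rot: [-0.706, -0.036, 0.038, 0.706]
contact_force: [-3.6, -0.8, -1.2]
grip_width: 0.324
```

```bash
python3 pal.py C -116 -29 76 -90
```

```text
now nest xy mm -108.6 -28.2
t 15.6 tcp [ 0.546  -0.0172  0.0761] yaw 6.0 tilt 0.19 q [-0.25  0.5   1.6  -0.    1.04 -0.35] F [-3.6 -0.8 -1.2] w 28.5
SHIFT [-0.0074, 0.0001, -0.0008] TURN [-0.0009, 0.0029, -0.0032] rows 1.0
```

Call:
{"fn": "drive_tool", "kwargs": {"increments": [-0.6,0.001,0,0,0,0,0,-0.6,0.0015,0,0,0,0,0]}}

```text
time_s: 15.8
tcp_pos: [0.5467, -0.017, 0.0759]
tool_rot: [-0.706, -0.035, 0.039, 0.706]
contact_force: [-5.9, -0.1, -0.0]
grip_width: 0.325
```

Call:
{"fn": "drive_tool", "kwargs": {"increments": [-0.6,-0.01,0,0,0,0,0,-0.6,-0.02,0,0,0,0,0,-0.6,-0.025,-0.02,0,0,0,0,-0.6,-0.025,-0.05,0,0,0,0]}}

```text
time_s: 16.2
tcp_pos: [0.5212, -0.0195, 0.1255]
tool_rot: [-0.705, -0.034, 0.04, 0.707]
contact_force: [0.4, -0.2, -3.2]
grip_width: 0.328
```

```bash
python3 pal.py C -45.5 -24.3 125 -90; python3 pl.py h;  python3 - <<'E'
from h import *
im=cv2.imread('pics/scenep1h.png')
n='scene'
im,d=vision.grab_frame(n); u,v=px(n,status.state()['tcp_pos']).astype(int); save(cv2.resize(im[max(0,v-50):v+70,u-80:u+80],None,fx=5,fy=5),'hold2.png')
E
```

```text
now nest xy mm -133.5 -27.9
t 16.2 tcp [ 0.5212 -0.0195  0.1255] yaw 6.0 tilt 0.47 q [-0.26  0.39  1.62 -0.    1.13 -0.37] F [ 0.4 -0.2 -3.2] w 28.9
SHIFT [0.0881, -0.0001, 0.0034] TURN [-0.0024, 0.0027, -0.0079] rows 2.0
top plate [559.2 295.   93.7  51.7  12.5] px [209 161  23  34 478]Traceback (most recent call last):
  File "pl.py", line 24, in <module>
    plates(n,im,d,[(.561,.295),(.592,-.021)])
    ~~~~~~^^^^^^^^^^^^^^^^^^^^^^^^^^^^^^^^^^^
  File "pl.py", line 13, in plates
    i=1+np.argmax(st[1:,4]);
        ~~~~~~~~~^^^^^^^^^^
    return _wrapfunc(a, 'argmax', axis=axis, out=out, **kwds)
    return bound(*args, **kwds)
ValueError: attempt to get argmax of an empty sequence
[ WARN:0@0.513] global loadsave.cpp:275 findDecoder imread_('pics/scenep1h.png'): can't open/read file: check file path/integrity
```

View pics/hold2.png

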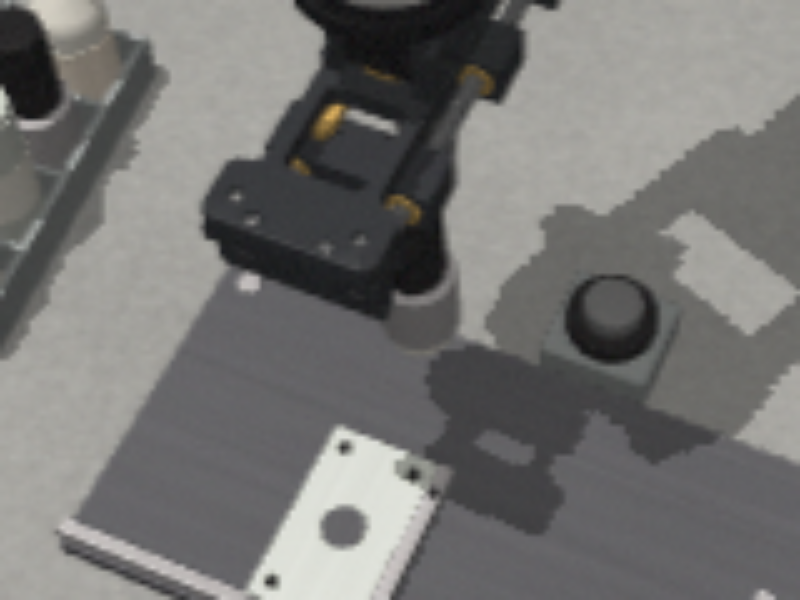

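```bash
cat > hole.py <<'E'
from pl import *
def hole(n,c,z=.018,im=None):
    if im is None: im,d=vision.grab_frame(n)
    u,v=px(n,[*c,z]).round().astype(int)
    s=40; g=cv2.resize(im[v-s:v+s,u-s:u+s].min(-1),None,fx=4,fy=4,interpolation=cv2.INTER_LINEAR)
    m=(g<140).astype(np.uint8); k,l,st,ce=cv2.connectedComponentsWithStats(m)
    b=[(np.hypot(*(ce[i]-4*s)),i) for i in range(1,k) if 250<st[i,4]<3000 and st[i,2]<60 and st[i,3]<60]
    if not b: return None
    i=min(b)[1]; p=(ce[i]+.5)/4-.5+[u-s,v-s]
    w=planepts(n,p[:1],p[1:],z)[0]; return p,w,st[i]
if __name__=='__main__':
    import sys
    psi=.1025; ex=np.array([np.cos(psi),np.sin(psi)]);ey=np.array([-ex[1],ex[0]])
    N={'C':np.array([.6512,.0220]),'A':np.array([.6185,.3403])}
    for a in sys.argv[1:]:
        k,x,y=a.split(',') ; c=N[k]+ex*float(x)/1000+ey*float(y)/1000
        for n in('top','scene'):
            h=hole(n,c)
            if h: t=h[1]-N[k]; print(k,n,h[0].round(1),h[1].round(4),'nest mm',(t@ex*1e3).round(1),(t@ey*1e3).round(1),h[2])
            else: print(k,n,None)
E
python3 hole.py C,-46,-25 A,-62,-38
```

```text
C top None
C scene [286.2 235. ] [ 0.6069 -0.0092] nest mm -47.3 -26.5 [141 142  35  32 866]
A top [220.  177.8] [0.5594 0.2952] nest mm -63.4 -38.9 [147 149  30  31 734]
A scene [416.6 280.9] [0.5605 0.296 ] nest mm -62.3 -38.1 [ 141  143   38   37 1090]
```

Call:
{"fn": "drive_tool", "kwargs": {"increments": [-0.6,0.03,0,0,0,0,-0.006,-0.6,0.06,0,0.001,0,0,-0.006,-0.6,0.088,0,0.001,0,0,-0.006,-0.6,0.088,0.015,0.001,0,0,-0.006,-0.6,0.088,0.03,0.001,0,0,-0.006]}}

```text
time_s: 17.0
tcp_pos: [0.6088, -0.0089, 0.0916]
tool_rot: [-0.705, -0.036, 0.039, 0.707]
contact_force: [-1.4, 0.5, -3.8]
grip_width: 0.323
```

```bash
python3 pal.py C -45.5 -27 84 -90;python3 - <<'E'
from h import *
n='scene'
im,d=vision.grab_frame(n); u,v=px(n,status.state()['tcp_pos']).astype(int); save(cv2.resize(im[max(0,v-50):v+70,u-80:u+80],None,fx=5,fy=5),'hold3.png')
E
```

```text
now nest xy mm -45.3 -26.4
t 17.0 tcp [ 0.6088 -0.0089  0.0916] yaw 6.1 tilt 0.24 q [-0.21  0.61  1.38  0.    1.16 -0.31] F [-1.4  0.5 -3.8] w 28.5
SHIFT [-0.0002, 0.0076, -0.0006] TURN [-0.0027, 0.0034, -0.0032] rows 1.0
```

View pics/hold3.png

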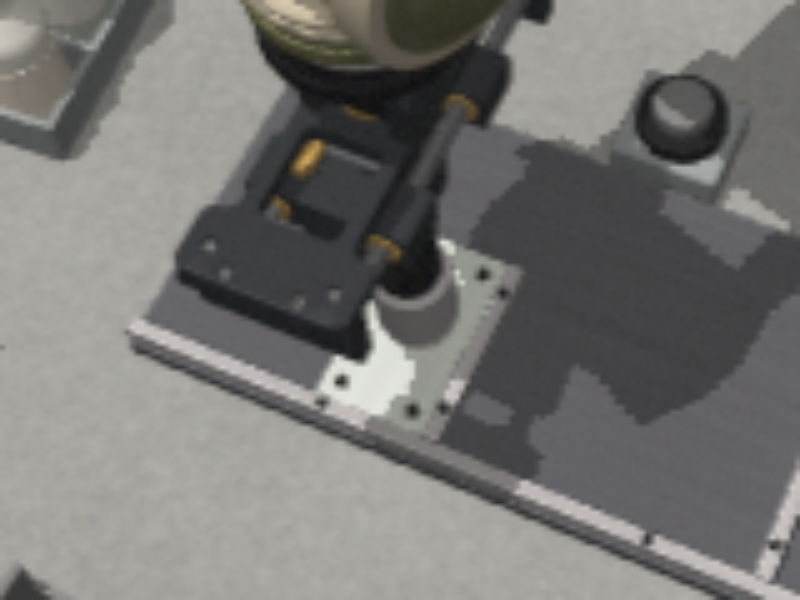

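Call:
{"fn": "drive_tool", "kwargs": {"increments": [-0.6,0,0.003,-0.001,-0.003,0,-0.003,-0.6,0,0.006,-0.001,-0.003,0,-0.003,-0.6,0,0.008,-0.001,-0.003,0,-0.003]}}

```text
time_s: 17.35
tcp_pos: [0.6072, -0.0097, 0.081]
tool_rot: [-0.706, -0.036, 0.039, 0.706]
contact_force: [-2.4, 0.8, 6.7]
grip_width: 0.323
```

Call:
{"fn": "drive_tool", "kwargs": {"increments": [-0.6,0,0.001,0,0,0,0,-0.6,0,0.002,0,0,0,0]}}

```text
time_s: 17.55
tcp_pos: [0.6076, -0.0099, 0.0809]
tool_rot: [-0.706, -0.036, 0.038, 0.706]
contact_force: [-6.1, 1.2, 13.9]
grip_width: 0.326
```

Call:
{"fn": "drive_tool", "kwargs": {"increments": [-0.6,0,0.0005,0,0,0,0,-0.6,0,0.001,0,0,0,0]}}

```text
time_s: 17.75
tcp_pos: [0.6082, -0.01, 0.0809]
tool_rot: [0.706, 0.037, -0.038, -0.706]
contact_force: [-2.8, -0.1, 7.7]
grip_width: 0.326
```

Call:
{"fn": "drive_tool", "kwargs": {"increments": [-0.28,0,-0.0005,0,0,0,0,-0.2,0,-0.0005,0,0,0,0,-0.1,0,-0.0005,0,0,0,0,0.1,0,-0.0005,0,0,0,0,0.3,0,-0.0005,0,0,0,0], "grip_force": 20}}

```text
time_s: 18.25
tcp_pos: [0.6083, -0.01, 0.0814]
tool_rot: [0.706, 0.037, -0.038, -0.706]
contact_force: [-0.4, 0.4, 0.2]
grip_width: 0.61
```

Call:
{"fn": "drive_tool", "kwargs": {"increments": [0.3,0,-0.005,0,0,0,0,0.3,0,-0.03,0,0,0,0,0.3,0,-0.07,0,0,0,0,0.3,0,-0.11,0,0,0,0,0.3,0,-0.15,0,0,0,0]}}

```text
time_s: 18.75
tcp_pos: [0.6082, -0.0099, 0.2334]
tool_rot: [0.706, 0.037, -0.038, -0.706]
contact_force: [1.0, -0.1, -0.3]
grip_width: 0.651
```

```bash
python3 go.py .5072 -.339 .235 1.751;python3 - <<'E'
from h import *
n='scene'
im,d=vision.grab_frame(n); u,v=px(n,[.607,-.009,.03]).astype(int); save(cv2.resize(im[max(0,v-60):v+60,u-80:u+80],None,fx=5,fy=5),'pl1.png')
E
```

```text
t 18.75 tcp [ 0.6082 -0.0099  0.2334] yaw 6.1 tilt 0.04 q [-0.21  0.49  1.19 -0.    1.46 -0.31] F [ 1.  -0.1 -0.3] w 57.3
SHIFT [-0.1351, -0.0013, -0.3166] TURN [0.0007, 1.4963, -0.0] rows 10.0
```

View pics/pl1.png

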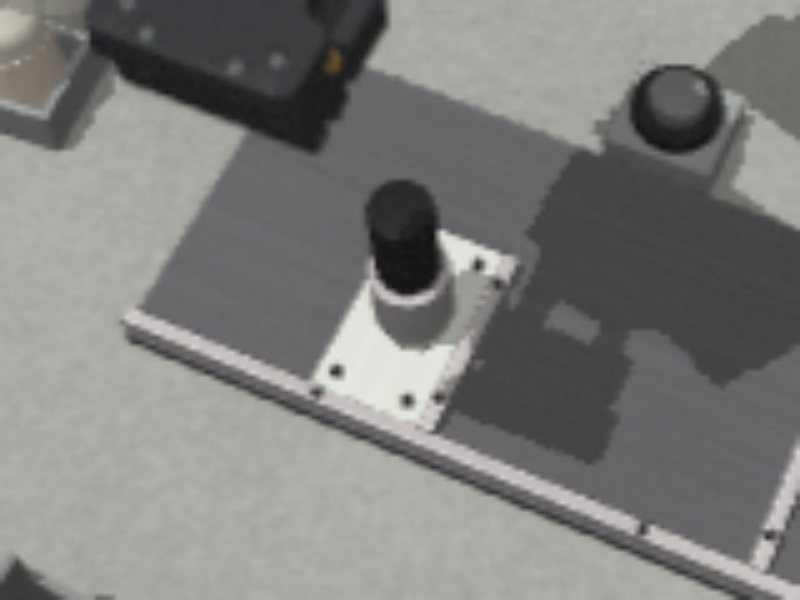

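Call:
{"fn": "drive_tool", "kwargs": {"increments": [0.27,-0.02,0,-0.045,0,0.149,0,0.27,-0.04,0,-0.09,0,0.298,0,0.27,-0.06,0,-0.135,0,0.447,0,0.27,-0.08,0,-0.18,0,0.596,0,0.27,-0.1,0,-0.225,0,0.745,0]}}

```text
time_s: 19.3
tcp_pos: [0.5336, -0.2462, 0.2409]
tool_rot: [-0.67, 0.22, -0.228, 0.671]
contact_force: [0.6, 0.1, 0.5]
grip_width: 0.631
```

```bash
python3 go.py .5072 -.339 .235 1.751
```

```text
t 19.3 tcp [ 0.5336 -0.2462  0.2409] yaw -37.0 tilt 0.64 q [-0.63  0.43  1.26  0.    1.44  0.01] F [0.6 0.1 0.5] w 55.6
SHIFT [0.0346, 0.0059, -0.09] TURN [-0.0077, 0.7454, 0.0084] rows 5.0
```

Call:
{"fn": "drive_tool", "kwargs": {"increments": [0.27,0.017,0.003,-0.045,0,0.149,0,0.27,0.035,0.006,-0.09,0,0.298,0,0.27,0.035,0.006,-0.09,0,0.447,0,0.27,0.035,0.006,-0.09,0,0.596,0,0.27,0.035,0.006,-0.09,-0.004,0.745,0.004]}}

```text
time_s: 19.8
tcp_pos: [0.5072, -0.3397, 0.235]
tool_rot: [-0.541, 0.453, -0.456, 0.542]
contact_force: [-0.7, 0.4, 0.5]
grip_width: 0.632
```

```bash
python3 go.py .5072 -.339 .067 1.751
```

```text
t 19.8 tcp [ 0.5072 -0.3397  0.235 ] yaw -80.0 tilt 0.33 q [-0.78  0.49  1.18  0.    1.46  0.61] F [-0.7  0.4  0.5] w 55.6
SHIFT [-0.0011, 0.168, -0.0008] TURN [-0.0051, -0.0055, 0.0029] rows 4.0
```

Call:
{"fn": "drive_tool", "kwargs": {"increments": [0.27,-0.001,0.045,-0.001,-0.005,-0.005,0.003,0.27,-0.001,0.085,-0.001,-0.005,-0.005,0.003,0.27,-0.001,0.115,-0.001,-0.005,-0.005,0.003,0.27,-0.001,0.143,-0.001,-0.005,-0.005,0.003,0.27,-0.001,0.168,-0.001,-0.005,-0.005,0.003], "grip_force": 40}}

```text
time_s: 20.3
tcp_pos: [0.5068, -0.339, 0.0657]
tool_rot: [-0.543, 0.453, -0.453, 0.543]
contact_force: [-0.4, -0.4, 0.2]
grip_width: 0.636
```

```bash
python3 go.py .5072 -.339 .067 1.751
python3 - <<'E'
from h import *
n='scene'
im,d=vision.grab_frame(n); u,v=px(n,[.507,-.34,.1]).astype(int); save(cv2.resize(im[max(v-60,0):v+60,u-80:u+80],None,fx=5,fy=5),'g2.png')
E
```

```text
t 20.3 tcp [ 0.5068 -0.339   0.0657] yaw -79.7 tilt 0.03 q [-0.78  0.64  1.4   0.    1.1   0.61] F [-0.4 -0.4  0.2] w 56.0
SHIFT [0.0001, -0.0013, 0.0004] TURN [0.0001, -0.0006, -0.0005] rows 1.0
```

View pics/g2.png

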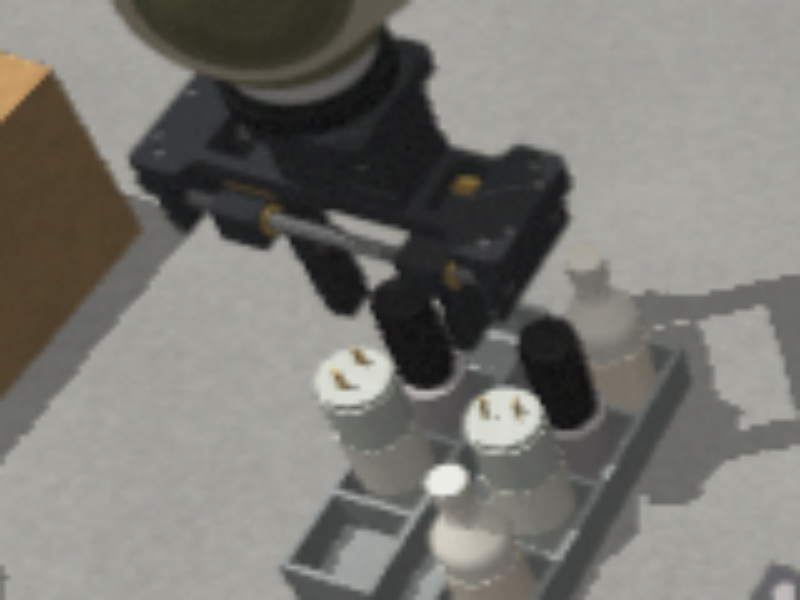

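The fingers straddle the second weight's handle, at about (405,330), and the neighbours are untouched.

Call:
{"fn": "drive_tool", "kwargs": {"increments": [-0.5,0,-0.001,0,0,0,0,-0.6,0,-0.001,0,0,0,0,-0.6,0,-0.001,0,0,0,0,-0.6,0,-0.001,0,0,0,0,-0.6,0,-0.001,0,0,0,0], "grip_force": 60}}

```text
time_s: 20.85
tcp_pos: [0.506, -0.3385, 0.0642]
tool_rot: [-0.543, 0.454, -0.452, 0.543]
contact_force: [0.1, -1.8, 6.2]
grip_width: 0.323
```

Call:
{"fn": "drive_tool", "kwargs": {"increments": [-0.6,0,-0.01,0,0,0,0,-0.6,0,-0.035,0,0,0,0,-0.6,0,-0.07,0,0,0,0,-0.6,0,-0.11,0,0,0,0,-0.6,0,-0.15,0,0,0,0]}}

```text
time_s: 21.35
tcp_pos: [0.5058, -0.3381, 0.2155]
tool_rot: [-0.543, 0.455, -0.451, 0.543]
contact_force: [-0.5, -0.4, -3.7]
grip_width: 0.325
```

```bash
python3 pal.py A -138 -38 225 0; python3 hole.py A,-62,-38
python3 - <<'E'
from h import *
n='scene'
im,d=vision.grab_frame(n); save(im[20:320,100:500],'lift2.png')
E
```

```text
now nest xy mm -181.5 -663.3
t 21.35 tcp [ 0.5058 -0.3381  0.2155] yaw -79.7 tilt 0.33 q [-0.78  0.5   1.21  0.    1.43  0.61] F [-0.5 -0.4 -3.7] w 28.6
SHIFT [-0.6201, -0.0067, 0.0915] TURN [0.0034, 0.0771, -0.0047] rows 13.0
A top [220.  177.8] [0.5594 0.2952] nest mm -63.4 -38.9 [147 149  30  31 730]
A scene [416.6 280.9] [0.5605 0.296 ] nest mm -62.3 -38.1 [ 141  143   39   37 1119]
```

View pics/lift2.png

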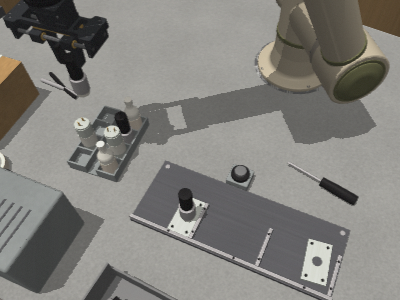

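Call:
{"fn": "drive_tool", "kwargs": {"increments": [-0.6,-0.045,0,0.007,0,-0.149,0,-0.6,-0.09,0,0.014,0,-0.298,0,-0.6,-0.135,0,0.021,0,-0.447,0,-0.6,-0.18,0,0.028,0,-0.596,0,-0.6,-0.225,-0.003,0.034,0.003,-0.745,-0.004]}}

```text
time_s: 22.0
tcp_pos: [0.4985, -0.1092, 0.217]
tool_rot: [-0.671, 0.223, -0.222, 0.671]
contact_force: [1.3, 0.4, -5.0]
grip_width: 0.326
```

```bash
python3 pal.py A -145 -34 220 -90.1
```

```text
now nest xy mm -165.4 -434.9
t 22.0 tcp [ 0.4985 -0.1092  0.217 ] yaw -36.7 tilt 0.04 q [-0.45  0.28  1.53  0.    1.33  0.19] F [ 1.3  0.4 -5. ] w 28.7
SHIFT [-0.2561, -0.0027, 0.3091] TURN [-0.0007, -0.741, -0.0001] rows 9.0
```

Call:
{"fn": "drive_tool", "kwargs": {"increments": [-0.6,-0.031,0,0.037,0,-0.149,0,-0.6,-0.062,0,0.074,0,-0.298,0,-0.6,-0.093,0,0.111,0,-0.447,0,-0.6,-0.124,0,0.148,0,-0.596,0,-0.6,-0.155,0,0.185,0,-0.741,0]}}

```text
time_s: 22.5
tcp_pos: [0.483, 0.1337, 0.2152]
tool_rot: [-0.706, -0.036, 0.039, 0.706]
contact_force: [1.3, -0.3, -3.9]
grip_width: 0.327
```

```bash
python3 pal.py A -145 -34 200 -90.1
```

```text
now nest xy mm -155.9 -191.6
t 22.5 tcp [0.483  0.1337 0.2152] yaw 6.1 tilt 0.23 q [ 0.04  0.26  1.56  0.    1.33 -0.07] F [ 1.3 -0.3 -3.9] w 28.8
SHIFT [0.0116, 0.0154, 0.1576] TURN [-0.0011, 0.0061, -0.0039] rows 4.0
```

Call:
{"fn": "drive_tool", "kwargs": {"increments": [-0.6,0.003,0.003,0.04,0,0.006,-0.004,-0.6,0.006,0.006,0.08,0,0.006,-0.004,-0.6,0.009,0.01,0.12,0,0.006,-0.004,-0.6,0.0115,0.015,0.158,0,0.006,-0.004,-0.6,0.0115,0.05,0.158,0,0.006,-0.004]}}

```text
time_s: 23.0
tcp_pos: [0.4771, 0.2962, 0.1657]
tool_rot: [-0.705, -0.038, 0.036, 0.707]
contact_force: [2.0, -1.0, -5.9]
grip_width: 0.328
```

```bash
python3 pal.py A -145 -34 73 -90.1; python3 hole.py A,-62,-38
```

```text
now nest xy mm -145.2 -29.4
t 23.0 tcp [0.4771 0.2962 0.1657] yaw 6.0 tilt 0.27 q [0.35 0.43 1.46 0.   1.25 0.24] F [ 2.  -1.  -5.9] w 28.9
SHIFT [-0.0001, 0.0927, -0.005] TURN [-0.0034, 0.0043, 0.0032] rows 2.0
A top [220.1 177.8] [0.5594 0.2951] nest mm -63.4 -38.9 [147 149  30  31 732]
A scene [416.6 280.9] [0.5605 0.296 ] nest mm -62.2 -38.1 [ 141  143   39   37 1121]
```

Call:
{"fn": "drive_tool", "kwargs": {"increments": [-0.6,0,0.03,-0.004,-0.003,0.004,0.003,-0.6,0,0.055,-0.004,-0.003,0.004,0.003,-0.6,0,0.075,-0.004,-0.003,0.004,0.003,-0.6,0,0.087,-0.004,-0.003,0.004,0.003,-0.6,0,0.0915,-0.004,-0.003,0.004,0.003]}}

```text
time_s: 23.6
tcp_pos: [0.474, 0.2873, 0.0696]
tool_rot: [0.708, 0.03, -0.039, -0.705]
contact_force: [-9.4, -0.5, 33.8]
grip_width: 0.324
```

```bash
python3 pal.py A -124 -34 73.5 -90.1
python3 - <<'E'
from h import *
n='scene'
im,d=vision.grab_frame(n); u,v=px(n,[.53,.30,.03]).astype(int); save(cv2.resize(im[max(0,v-60):v+60,u-80:u+80],None,fx=5,fy=5),'a1.png')
E
```

```text
now nest xy mm -149.1 -37.9
t 23.6 tcp [0.474  0.2873 0.0696] yaw 5.6 tilt 0.82 q [ 0.33  0.53  1.57 -0.    1.05  0.24] F [-9.4 -0.5 33.8] w 28.5
SHIFT [0.0251, -0.0043, 0.004] TURN [0.0042, -0.003, -0.0136] rows 1.0
```

View pics/a1.png

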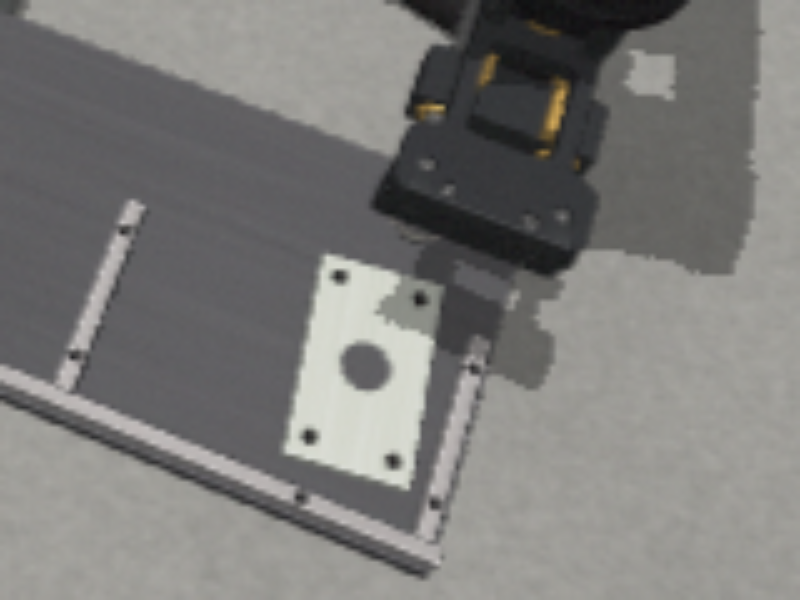

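The foot touched the deck: the arm had kept settling during my camera calls. I'll raise it at once.

Call:
{"fn": "drive_tool", "kwargs": {"increments": [-0.6,0.002,-0.003,0.003,0,0,0,-0.6,0.002,-0.004,0.003,0.004,-0.003,-0.013,-0.6,0.002,-0.004,0.003,0.004,-0.003,-0.013]}}

```text
time_s: 23.95
tcp_pos: [0.4757, 0.2904, 0.074]
tool_rot: [0.706, 0.036, -0.036, -0.706]
contact_force: [-0.2, -0.1, -4.8]
grip_width: 0.322
```

```bash
python3 pal.py A -124 -34 73 -90.1
```

```text
now nest xy mm -147.2 -35.0
t 23.95 tcp [0.4757 0.2904 0.074 ] yaw 5.8 tilt 0.01 q [ 0.34  0.53  1.57 -0.    1.05  0.24] F [-0.2 -0.1 -4.8] w 28.3
SHIFT [0.0232, 0.001, 0.001] TURN [0.0002, 0.0001, 0.0001] rows 1.0
```

Call:
{"fn": "drive_tool", "kwargs": {"increments": [-0.6,0.006,0.001,0.001,0,0,0,-0.6,0.012,0.001,0.001,0,0,0,-0.6,0.017,0.001,0.001,0,0,0,-0.6,0.021,0.001,0.001,0,0,0,-0.6,0.025,0.001,0.001,0,0,0]}}

```text
time_s: 24.45
tcp_pos: [0.5007, 0.2939, 0.0728]
tool_rot: [0.706, 0.035, -0.036, -0.706]
contact_force: [-0.6, -1.5, -3.3]
grip_width: 0.328
```

Call:
{"fn": "drive_tool", "kwargs": {"increments": [-0.6,0.002,0,0,0,0,0,-0.6,0.004,0,0,0,0,0,-0.6,0.006,0,0,0,0,0,-0.6,0.007,0,0,0,0,0]}}

```text
time_s: 24.85
tcp_pos: [0.5073, 0.2946, 0.0727]
tool_rot: [0.706, 0.035, -0.036, -0.706]
contact_force: [-3.5, 0.4, -3.4]
grip_width: 0.326
```

```bash
python3 hole.py A,-55,-38;python3 pal.py A -124 -34 73 -90.1
python3 - <<'E'
from h import *
n='scene'
im,d=vision.grab_frame(n); u,v=px(n,[.56,.30,.03]).astype(int); save(cv2.resize(im[max(0,v-60):v+60,u-80:u+80],None,fx=5,fy=5),'a2.png')
E
```

```text
A top None
A scene None
now nest xy mm -115.3 -34.0
t 24.95 tcp [0.5073 0.2947 0.0727] yaw 5.8 tilt 0.09 q [0.33 0.58 1.47 0.   1.09 0.23] F [-2.3 -0.4 -4.9] w 28.5
SHIFT [-0.0087, -0.0002, 0.0] TURN [0.0003, 0.0002, -0.0016] rows 1.0
```

View pics/a2.png

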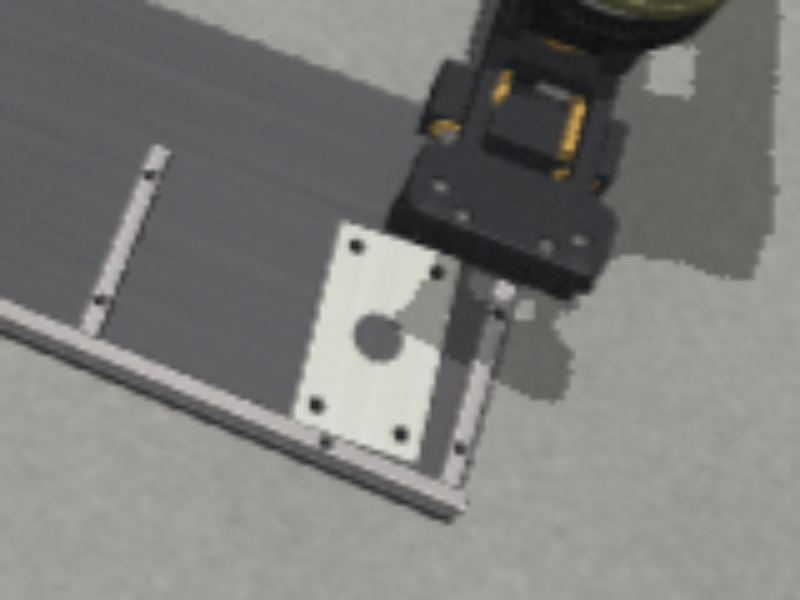

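Plate A's right corner touches the back rail at (295,420) and the plate is still slightly turned. I'll keep pushing gently to square it.

Call:
{"fn": "drive_tool", "kwargs": {"increments": [-0.6,0.001,0,0,0,0,0,-0.6,0.002,0,0,0,0,0]}}

```text
time_s: 25.2
tcp_pos: [0.5083, 0.2949, 0.0726]
tool_rot: [0.706, 0.034, -0.037, -0.706]
contact_force: [-6.9, -0.1, -2.4]
grip_width: 0.327
```

Call:
{"fn": "drive_tool", "kwargs": {"increments": [-0.6,0.001,0,0,0,0,0,-0.6,0.0015,0,0,0,0,0]}}

```text
time_s: 25.4
tcp_pos: [0.5086, 0.2951, 0.0724]
tool_rot: [0.706, 0.033, -0.038, -0.706]
contact_force: [-6.9, -0.6, -2.1]
grip_width: 0.325
```

Call:
{"fn": "drive_tool", "kwargs": {"increments": [-0.6,0.001,0,0,0,0,0,-0.6,0.0015,0,0,0,0,0]}}

```text
time_s: 25.6
tcp_pos: [0.5089, 0.2953, 0.0722]
tool_rot: [0.707, 0.032, -0.039, -0.706]
contact_force: [-8.2, 0.2, 0.1]
grip_width: 0.328
```

Call:
{"fn": "drive_tool", "kwargs": {"increments": [-0.6,0.001,0,0,0,0,0,-0.6,0.0015,0,0,0,0,0]}}

```text
time_s: 25.8
tcp_pos: [0.5092, 0.2955, 0.0719]
tool_rot: [0.707, 0.031, -0.041, -0.706]
contact_force: [-7.4, 0.7, -2.4]
grip_width: 0.328
```

```bash
python3 - <<'E'
from h import *
n='scene'
im,d=vision.grab_frame(n); u,v=px(n,[.56,.30,.03]).astype(int); save(cv2.resize(im[max(0,v-60):v+60,u-80:u+80],None,fx=5,fy=5),'a3.png')
E
python3 pal.py A -124 -34 73 -90.1
```

```text
now nest xy mm -113.3 -33.4
t 25.85 tcp [0.5092 0.2955 0.0719] yaw 5.8 tilt 0.77 q [0.33 0.6  1.46 0.   1.1  0.22] F [-6.8  0.3 -1.4] w 28.6
SHIFT [-0.0107, -0.0009, -0.0006] TURN [0.0007, 0.0009, -0.0135] rows 1.0
```

View pics/a3.png

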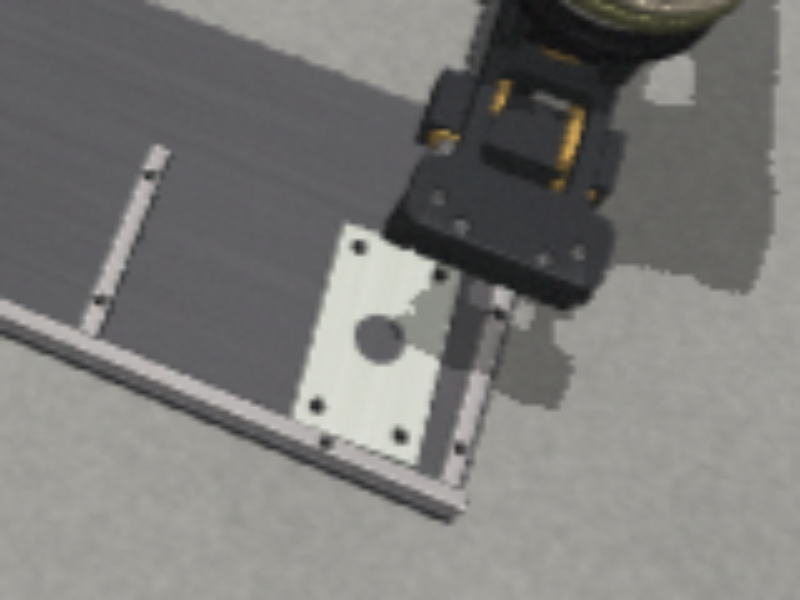

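The plate is jammed on friction between the foot and the corner. A y-push near its near end will turn it square, so I'll back off, turn the jaw and go round.

Call:
{"fn": "drive_tool", "kwargs": {"increments": [-0.6,-0.01,-0.001,0,0,0,-0.013,-0.6,-0.023,-0.001,-0.01,0,-0.149,-0.013,-0.6,-0.023,-0.001,-0.04,0,-0.298,-0.013,-0.6,-0.023,-0.001,-0.064,0,-0.447,-0.013,-0.6,-0.023,-0.001,-0.064,0,-0.596,-0.013]}}

```text
time_s: 26.35
tcp_pos: [0.494, 0.2272, 0.0737]
tool_rot: [-0.663, -0.243, 0.242, 0.665]
contact_force: [-0.8, 1.6, -4.2]
grip_width: 0.322
```

```bash
python3 pal.py A -135 -97 73 0
```

```text
now nest xy mm -135.4 -99.8
t 26.35 tcp [0.494  0.2272 0.0737] yaw 40.2 tilt 0.14 q [ 0.21  0.5   1.61  0.    1.03 -0.49] F [-0.8  1.6 -4.2] w 28.3
SHIFT [0.0019, 0.0007, 0.0021] TURN [-0.0005, -0.9718, 0.0026] rows 7.0
```

Call:
{"fn": "drive_tool", "kwargs": {"increments": [-0.6,0,0.0007,0,0,-0.149,0,-0.6,0,0.0007,0,0,-0.298,0,-0.6,0,0.0007,0,0,-0.447,0,-0.6,0,0.0007,0,0,-0.596,0,-0.6,0,0.0007,0,0,-0.745,0]}}

```text
time_s: 26.85
tcp_pos: [0.4949, 0.2272, 0.0733]
tool_rot: [-0.529, -0.471, 0.468, 0.529]
contact_force: [0.6, -0.7, -4.5]
grip_width: 0.323
```

```bash
python3 pal.py A -82 -97 73 0
```

```text
now nest xy mm -134.6 -99.9
t 26.85 tcp [0.4949 0.2272 0.0733] yaw 83.2 tilt 0.22 q [ 0.21  0.5   1.61  0.    1.03 -1.24] F [ 0.6 -0.7 -4.5] w 28.5
SHIFT [0.0143, 0.0004, -0.0507] TURN [0.0027, -0.2207, 0.0026] rows 2.0
```

Call:
{"fn": "drive_tool", "kwargs": {"increments": [-0.6,0.004,0,-0.015,0,-0.11,0,-0.6,0.008,0,-0.03,0.002,-0.22,0.002,-0.6,0.012,0,-0.043,0.002,-0.22,0.002,-0.6,0.014,0,-0.051,0.002,-0.22,0.002,-0.6,0.014,0,-0.051,0.002,-0.22,0.002]}}

```text
time_s: 27.35
tcp_pos: [0.5481, 0.2349, 0.0734]
tool_rot: [0.474, 0.525, -0.524, -0.474]
contact_force: [-0.7, 0.5, -4.3]
grip_width: 0.328
```

```bash
python3 - <<'E'
from h import *
n='scene'
im,d=vision.grab_frame(n); u,v=px(n,[.56,.30,.03]).astype(int); save(cv2.resize(im[max(0,v-60):v+60,u-80:u+80],None,fx=5,fy=5),'a4.png')
E
python3 pal.py A -82 -80 73 0
```

```text
now nest xy mm -81.7 -97.5
t 27.4 tcp [0.5472 0.2349 0.0733] yaw 95.8 tilt 0.06 q [ 0.21  0.6   1.44  0.    1.1  -1.46] F [ 0.3 -0.6 -4.5] w 29.1
SHIFT [0.0175, 0.0003, 0.0004] TURN [0.001, -0.0011, 0.0005] rows 1.0
```

View pics/a4.png

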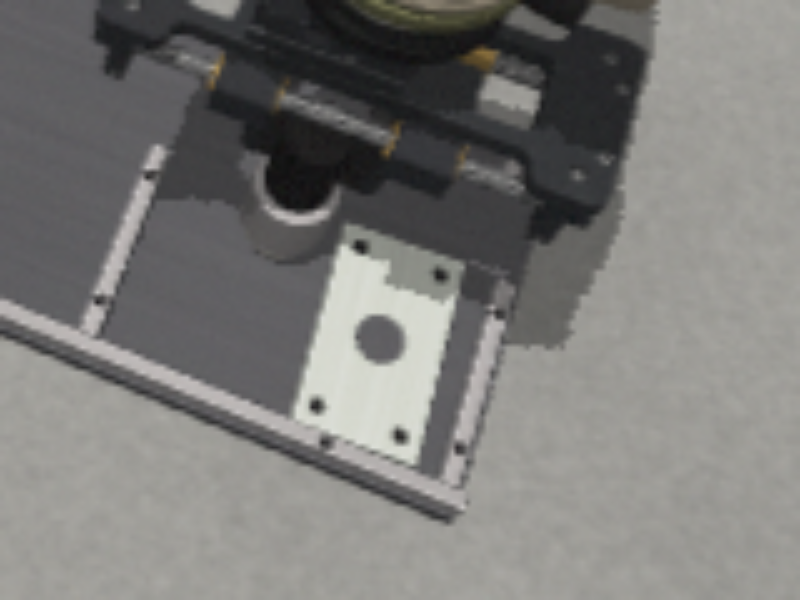

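Call:
{"fn": "drive_tool", "kwargs": {"increments": [-0.6,0.005,0.0003,0,0,0,0,-0.6,0.01,0.0003,0,0,0,0,-0.6,0.014,0.0003,0,0,0,0,-0.6,0.018,0.0003,0,0,0,0,-0.6,0.02,0.0003,0,0,0,0]}}

```text
time_s: 27.9
tcp_pos: [0.545, 0.2553, 0.073]
tool_rot: [0.474, 0.525, -0.524, -0.474]
contact_force: [0.1, 0.1, -5.0]
grip_width: 0.329
```

```bash
python3 - <<'E'
from h import *
n='scene'
im,d=vision.grab_frame(n); u,v=px(n,[.56,.30,.03]).astype(int); save(cv2.resize(im[max(0,v-60):v+60,u-80:u+80],None,fx=5,fy=5),'a5.png')
E
python3 pal.py A -60 -75 73 0
```

```text
now nest xy mm -81.8 -76.9
t 27.95 tcp [0.545  0.2554 0.073 ] yaw 95.8 tilt 0.06 q [ 0.24  0.61  1.42  0.    1.11 -1.43] F [-0.2  0.6 -4.6] w 28.7
SHIFT [0.0019, 0.0, -0.0218] TURN [0.0009, -0.0006, 0.0005] rows 1.0
```

View pics/a5.png

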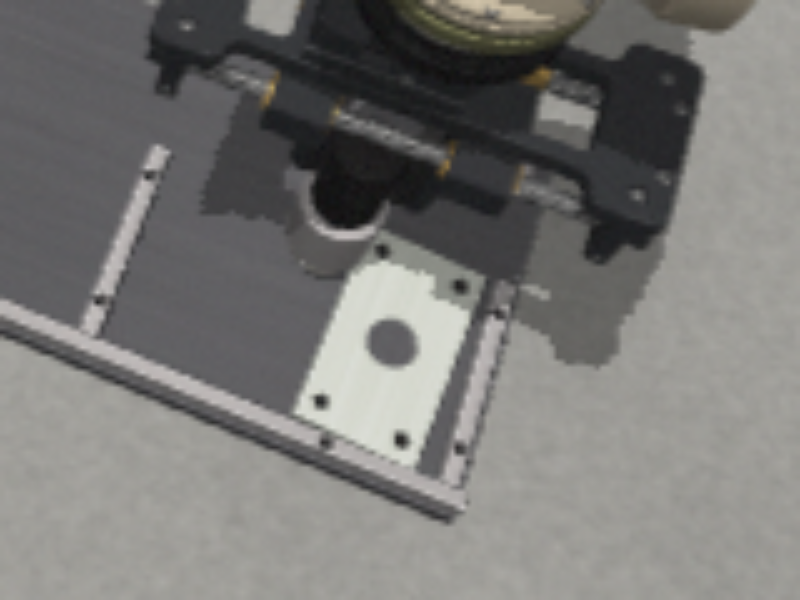

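The plate has now turned slightly past square. I'll continue the push from further along, at x≈-40.

Call:
{"fn": "drive_tool", "kwargs": {"increments": [-0.6,-0.012,0,0,0,0,0,-0.6,-0.012,0,-0.015,0,0,0,-0.6,-0.012,0,-0.03,0,0,0,-0.6,-0.012,0,-0.043,0,0,0,-0.6,-0.008,0,-0.043,0,0,0]}}

```text
time_s: 28.45
tcp_pos: [0.5899, 0.2505, 0.0729]
tool_rot: [0.475, 0.525, -0.524, -0.474]
contact_force: [-0.0, -0.1, -4.4]
grip_width: 0.329
```

```bash
python3 pal.py A -40 -75 73 0
```

```text
now nest xy mm -37.6 -86.4
t 28.45 tcp [0.5899 0.2505 0.0729] yaw 95.7 tilt 0.1 q [ 0.22  0.69  1.28  0.    1.16 -1.45] F [-0.  -0.1 -4.4] w 28.9
SHIFT [0.0114, -0.0001, 0.0024] TURN [0.0018, -0.0022, 0.0003] rows 1.0
```

Call:
{"fn": "drive_tool", "kwargs": {"increments": [-0.6,0.004,0,0.001,0,0,0,-0.6,0.008,0,0.002,0,0,0,-0.6,0.011,0,0.002,0,0,0,-0.6,0.014,0,0.002,0,0,0,-0.6,0.016,0,0.002,0,0,0]}}

```text
time_s: 28.95
tcp_pos: [0.5864, 0.2658, 0.0731]
tool_rot: [0.475, 0.525, -0.524, -0.473]
contact_force: [0.8, -7.9, -2.6]
grip_width: 0.323
```

```bash
python3 - <<'E'
from h import *
n='scene'
im,d=vision.grab_frame(n); u,v=px(n,[.56,.30,.03]).astype(int); save(cv2.resize(im[max(0,v-60):v+60,u-80:u+80],None,fx=5,fy=5),'a6.png')
E
python3 pal.py A -48 -75 73 0
```

```text
now nest xy mm -39.5 -70.9
t 29.0 tcp [0.5864 0.2658 0.0731] yaw 95.8 tilt 0.16 q [ 0.24  0.7   1.27 -0.    1.17 -1.43] F [ 0.6 -4.6 -3.4] w 28.3
SHIFT [-0.0042, 0.0001, 0.0085] TURN [0.0021, -0.0016, -0.0019] rows 1.0
```

View pics/a6.png

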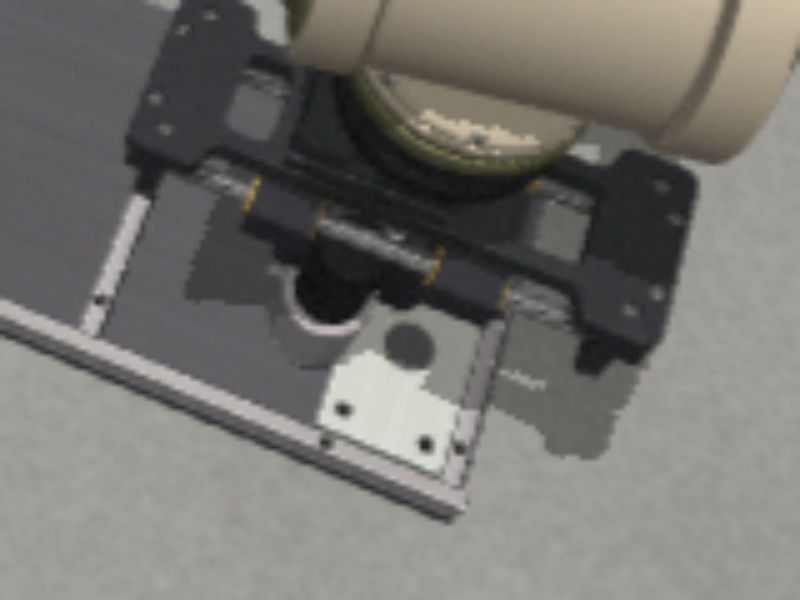

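Call:
{"fn": "drive_tool", "kwargs": {"increments": [-0.6,0.001,0,0,0,0,0,-0.6,0.0015,0,0,0,0,0]}}

```text
time_s: 29.2
tcp_pos: [0.5865, 0.2661, 0.0732]
tool_rot: [-0.476, -0.524, 0.525, 0.472]
contact_force: [0.8, -7.0, -4.2]
grip_width: 0.325
```

Call:
{"fn": "drive_tool", "kwargs": {"increments": [-0.6,0.001,0,0,0,0,0,-0.6,0.0015,0,0,0,0,0]}}

```text
time_s: 29.4
tcp_pos: [0.5865, 0.2663, 0.0732]
tool_rot: [-0.476, -0.523, 0.526, 0.472]
contact_force: [1.1, -7.6, -3.4]
grip_width: 0.325
```

```bash
python3 - <<'E'
from h import *
n='scene'
im,d=vision.grab_frame(n); u,v=px(n,[.56,.30,.03]).astype(int); save(cv2.resize(im[max(0,v-60):v+60,u-80:u+80],None,fx=5,fy=5),'a7.png')
E
python3 pal.py A -48 -75 73 0
```

```text
now nest xy mm -39.4 -70.3
t 29.45 tcp [0.5865 0.2663 0.0732] yaw 95.8 tilt 0.43 q [ 0.25  0.7   1.27 -0.01  1.17 -1.42] F [ 2.1 -6.7 -4.4] w 28.4
SHIFT [-0.0047, 0.0003, 0.0086] TURN [0.0018, -0.0012, -0.0072] rows 1.0
```

View pics/a7.png

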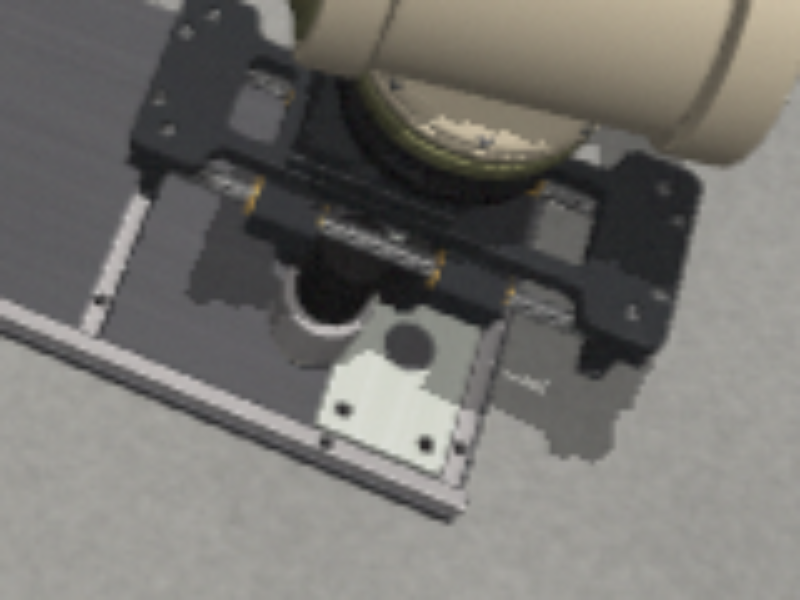

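Call:
{"fn": "drive_tool", "kwargs": {"increments": [-0.6,-0.01,0,0,0,0,-0.007,-0.6,-0.027,0,0,0,0,-0.007,-0.6,-0.027,0,0.03,0,0,-0.007,-0.6,-0.027,0,0.06,0,0,-0.007,-0.6,-0.027,0,0.092,0,0,-0.007]}}

```text
time_s: 29.95
tcp_pos: [0.4968, 0.2289, 0.0733]
tool_rot: [0.475, 0.525, -0.524, -0.474]
contact_force: [1.2, -0.7, -4.6]
grip_width: 0.324
```

```bash
python3 - <<'E'
from h import *
n='scene'
im,d=vision.grab_frame(n); u,v=px(n,[.58,.30,.03]).astype(int); save(cv2.resize(im[max(0,v-40):v+40,u-50:u+50],None,fx=8,fy=8),'a8.png')
E
python3 hole.py A,-46,-26;python3 pal.py A -135 -97 73 -90
```

```text
A top None
A scene [420.3 287.9] [0.5712 0.309 ] nest mm -50.3 -26.3 [ 144  135   39   37 1141]
now nest xy mm -132.4 -97.9
t 30.1 tcp [0.4968 0.2294 0.0737] yaw 95.8 tilt 0.09 q [ 0.22  0.51  1.6  -0.    1.03 -1.45] F [ 0.6  0.5 -3.9] w 28.4
SHIFT [0.0009, 0.0007, 0.0026] TURN [0.0012, 1.5693, 0.0012] rows 11.0
```

View pics/a8.png

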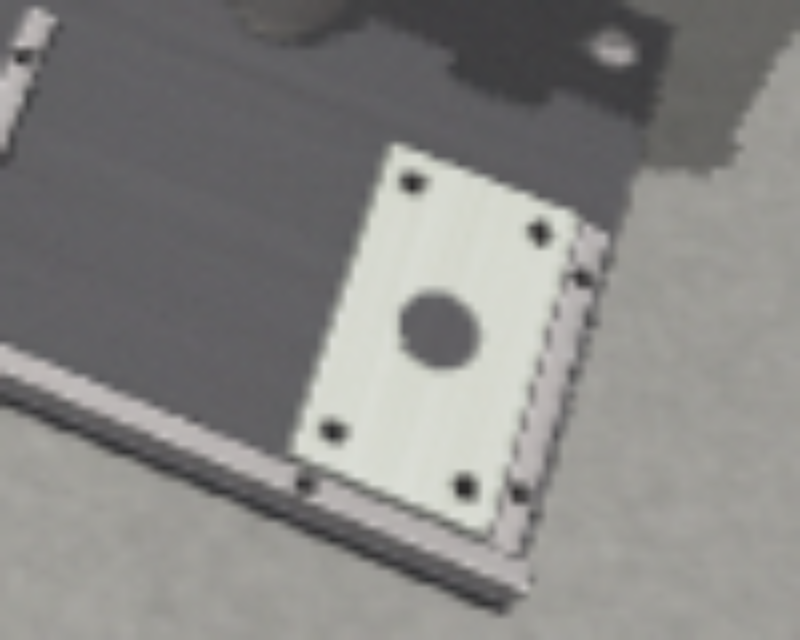

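Plate A is flush on the side rail, and a 2-3 mm dark gap remains at the back rail. I'll do the x-push with the jaw along x, as for C.

Call:
{"fn": "drive_tool", "kwargs": {"increments": [-0.6,0.01,0.0005,0.003,0,0.149,0,-0.6,0.03,0.0005,0.003,0,0.298,0,-0.6,0.05,0.0005,0.003,0,0.447,0,-0.6,0.07,0.0005,0.003,0,0.596,0,-0.6,0.072,0.0005,0.003,0,0.745,0]}}

```text
time_s: 30.6
tcp_pos: [0.4873, 0.3022, 0.0733]
tool_rot: [0.633, 0.316, -0.313, -0.633]
contact_force: [-0.0, -0.9, -4.0]
grip_width: 0.327
```

Call:
{"fn": "drive_tool", "kwargs": {"increments": [-0.6,0,0,0,0,0.149,0,-0.6,0,0,0,0,0.298,0,-0.6,0,0,0,0,0.447,0,-0.6,0,0,0,0,0.596,0,-0.6,0,0,0,0,0.745,0]}}

```text
time_s: 31.1
tcp_pos: [0.4886, 0.3017, 0.0735]
tool_rot: [-0.704, -0.061, 0.059, 0.705]
contact_force: [0.1, 0.1, -3.9]
grip_width: 0.326
```

```bash
python3 pal.py A -118 -26 73 -90
```

```text
now nest xy mm -133.1 -25.1
t 31.1 tcp [0.4886 0.3017 0.0735] yaw 9.7 tilt 0.25 q [0.35 0.56 1.52 0.   1.06 0.18] F [ 0.1  0.1 -3.9] w 28.7
SHIFT [0.015, 0.0006, -0.0019] TURN [-0.0014, 0.0674, 0.0042] rows 1.0
```

Call:
{"fn": "drive_tool", "kwargs": {"increments": [-0.6,0.005,0.0004,-0.001,-0.001,0.067,0.004,-0.6,0.01,0.0004,-0.002,-0.001,0.067,0.004,-0.6,0.014,0.0004,-0.002,-0.001,0.067,0.004,-0.6,0.017,0.0004,-0.002,-0.001,0.067,0.004]}}

```text
time_s: 31.5
tcp_pos: [0.5063, 0.3025, 0.0731]
tool_rot: [-0.706, -0.037, 0.037, 0.706]
contact_force: [-0.4, -0.8, -4.9]
grip_width: 0.323
```

Call:
{"fn": "drive_tool", "kwargs": {"increments": [-0.6,0.001,0,0,0,0,0,-0.6,0.002,0,0,0,0,0]}}

```text
time_s: 31.7
tcp_pos: [0.5083, 0.3026, 0.073]
tool_rot: [-0.706, -0.037, 0.037, 0.706]
contact_force: [-0.5, -0.2, -4.2]
grip_width: 0.327
```

Call:
{"fn": "drive_tool", "kwargs": {"increments": [-0.6,0.001,0,0,0,0,0,-0.6,0.0015,0,0,0,0,0]}}

```text
time_s: 31.9
tcp_pos: [0.5091, 0.3028, 0.0729]
tool_rot: [-0.706, -0.036, 0.038, 0.706]
contact_force: [-4.7, -1.6, -3.5]
grip_width: 0.326
```

Call:
{"fn": "drive_tool", "kwargs": {"increments": [-0.6,0.001,0,0,0,0,0,-0.6,0.0015,0,0,0,0,0]}}

```text
time_s: 32.1
tcp_pos: [0.5096, 0.3029, 0.0727]
tool_rot: [0.706, 0.036, -0.039, -0.706]
contact_force: [-7.1, -0.6, -1.9]
grip_width: 0.321
```

```bash
python3 pal.py A -118 -26 73 -90
```

```text
now nest xy mm -112.2 -26.1
t 32.1 tcp [0.5096 0.3029 0.0727] yaw 6.0 tilt 0.28 q [0.34 0.6  1.45 0.   1.1  0.23] F [-7.1 -0.6 -1.9] w 28.2
SHIFT [-0.0058, -0.0003, 0.0001] TURN [0.0001, 0.0029, -0.0049] rows 1.0
```

Call:
{"fn": "drive_tool", "kwargs": {"increments": [-0.6,0.001,0,0,0,0,0,-0.6,0.002,0,0,0,0,0]}}

```text
time_s: 32.3
tcp_pos: [0.5101, 0.303, 0.0724]
tool_rot: [0.706, 0.034, -0.04, -0.706]
contact_force: [-9.7, -1.0, 0.4]
grip_width: 0.326
```

Call:
{"fn": "drive_tool", "kwargs": {"increments": [-0.6,-0.01,0,0,0,0,0,-0.6,-0.03,0,0,0,0,0,-0.6,-0.03,-0.03,0,0,0,0,-0.6,-0.03,-0.06,0,0,0,0,-0.6,-0.03,-0.06,0,0,0,0]}}

```text
time_s: 32.8
tcp_pos: [0.4833, 0.3008, 0.1367]
tool_rot: [-0.706, -0.038, 0.037, 0.707]
contact_force: [-0.3, 0.4, -4.4]
grip_width: 0.326
```

```bash
python3 - <<'E'
from h import *
n='scene'
im,d=vision.grab_frame(n); u,v=px(n,[.58,.30,.03]).astype(int); save(cv2.resize(im[max(0,v-40):v+40,u-50:u+50],None,fx=8,fy=8),'a9.png')
E
python3 hole.py A,-46,-26;python3 pal.py A -47 -26 120 -90
```

```text
A top [215.9 173. ] [0.573 0.308] nest mm -48.5 -27.5 [151 151  29  30 709]
A scene [420.  289.1] [0.5742 0.3093] nest mm -47.3 -26.3 [ 142  139   39   38 1148]
now nest xy mm -141.5 -26.3
t 32.95 tcp [0.4804 0.2997 0.1312] yaw 6.1 tilt 0.58 q [0.35 0.48 1.47 0.   1.2  0.24] F [ 0.7 -0.2 -5. ] w 28.5
SHIFT [0.0946, 0.0103, 0.0] TURN [0.001, 0.0032, -0.0101] rows 2.0
```

View pics/a9.png

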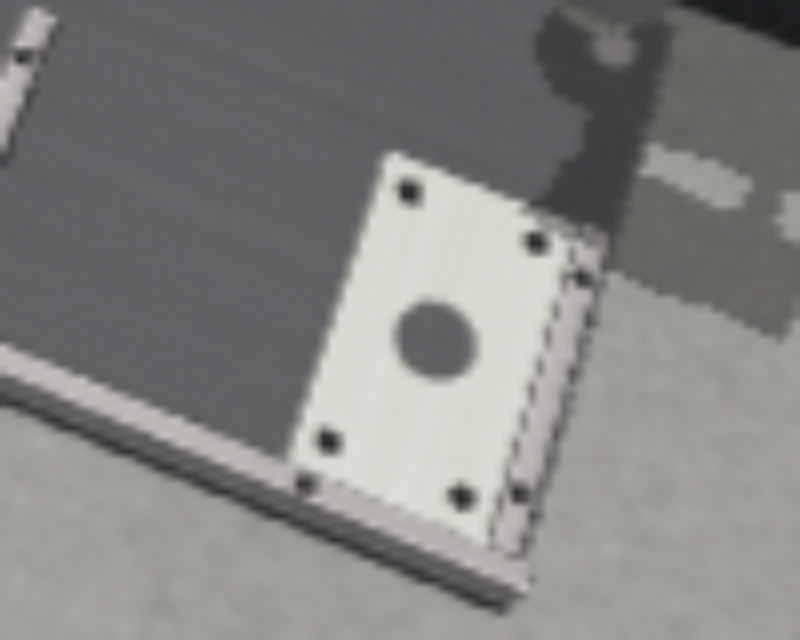

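Both gaps are closed, and the hole reads (-47.3, -26.3) mm from the corner, the same as C when home. Now I'll stand the weight.

Call:
{"fn": "drive_tool", "kwargs": {"increments": [-0.6,0.03,0,0,0,0,-0.01,-0.6,0.06,0,0.001,0,0,-0.01,-0.6,0.093,0,0.001,0,0,-0.01,-0.6,0.093,0.01,0.001,0,0,-0.01,-0.6,0.093,0.02,0.001,0,0,-0.01]}}

```text
time_s: 33.45
tcp_pos: [0.5721, 0.31, 0.1074]
tool_rot: [0.707, 0.036, -0.038, -0.705]
contact_force: [0.5, 0.0, -5.6]
grip_width: 0.325
```

```bash
python3 - <<'E'
from h import *
n='scene'
im,d=vision.grab_frame(n); u,v=px(n,[.575,.31,.07]).astype(int); save(cv2.resize(im[max(0,v-60):v+60,u-80:u+80],None,fx=5,fy=5),'a10.png')
E
python3 pal.py A -48.5 -27.5 84 -90
```

```text
now nest xy mm -50.7 -25.4
t 33.5 tcp [0.5707 0.3099 0.1057] yaw 6.1 tilt 0.39 q [ 0.32  0.68  1.21 -0.    1.26  0.21] F [-0.6 -0.4 -6.8] w 28.5
SHIFT [0.0023, 0.0217, -0.0021] TURN [0.0023, 0.0032, -0.0065] rows 1.0
```

View pics/a10.png

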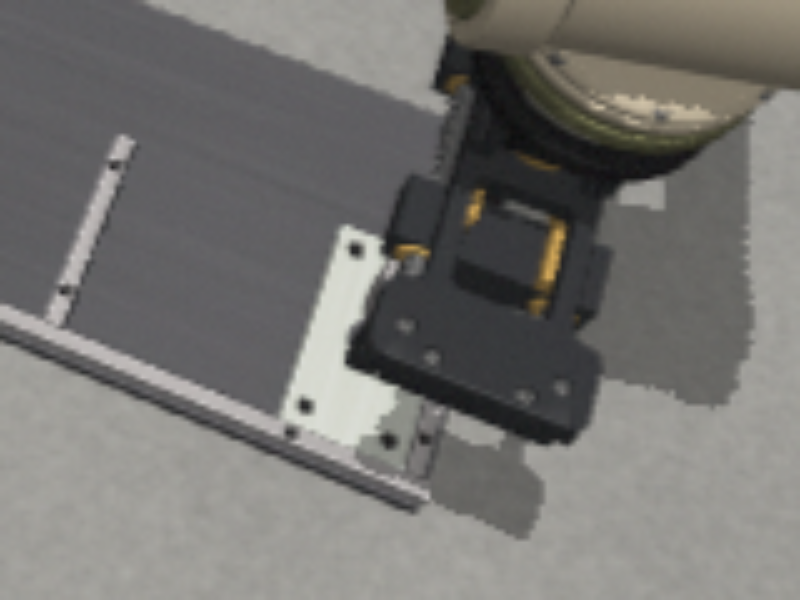

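Call:
{"fn": "drive_tool", "kwargs": {"increments": [-0.6,0.001,0.007,-0.001,0.002,0,-0.006,-0.6,0.002,0.013,-0.002,0.002,0,-0.006,-0.6,0.002,0.018,-0.002,0.002,0,-0.006,-0.6,0.002,0.0215,-0.002,0.002,0,-0.006,-0.6,0.002,0.0215,-0.002,0.002,0,-0.006]}}

```text
time_s: 34.0
tcp_pos: [0.5726, 0.308, 0.0839]
tool_rot: [0.706, 0.037, -0.038, -0.706]
contact_force: [0.1, -0.6, -4.8]
grip_width: 0.324
```

```bash
python3 pal.py A -48.5 -27.5 79 -90
```

```text
now nest xy mm -49.0 -27.4
t 34.0 tcp [0.5726 0.308  0.0839] yaw 6.1 tilt 0.05 q [ 0.31  0.7   1.24 -0.    1.21  0.21] F [ 0.1 -0.6 -4.8] w 28.5
SHIFT [0.0005, 0.0049, -0.0001] TURN [0.0003, 0.0032, -0.0009] rows 1.0
```

Call:
{"fn": "drive_tool", "kwargs": {"increments": [-0.6,0,0.0015,0,0,0,0,-0.6,0,0.003,0,0,0,0,-0.6,0,0.0045,0,0,0,0]}}

```text
time_s: 34.3
tcp_pos: [0.5726, 0.3081, 0.0795]
tool_rot: [0.706, 0.037, -0.038, -0.706]
contact_force: [-0.5, -0.4, -4.9]
grip_width: 0.322
```

Call:
{"fn": "drive_tool", "kwargs": {"increments": [-0.6,0,0.0005,0,0,0,0,-0.6,0,0.001,0,0,0,0]}}

```text
time_s: 34.5
tcp_pos: [0.5727, 0.3081, 0.0785]
tool_rot: [0.706, 0.037, -0.038, -0.706]
contact_force: [-0.3, -0.3, -5.1]
grip_width: 0.325
```

Call:
{"fn": "drive_tool", "kwargs": {"increments": [-0.6,0,0.0005,0,0,0,0,-0.6,0,0.001,0,0,0,0]}}

```text
time_s: 34.7
tcp_pos: [0.5728, 0.3082, 0.0779]
tool_rot: [-0.706, -0.037, 0.037, 0.706]
contact_force: [-1.2, 0.1, 0.2]
grip_width: 0.325
```

Contact at z = 0.078 as expected. Releasing now.

Call:
{"fn": "drive_tool", "kwargs": {"increments": [-0.28,0,0,0,0,0,0,-0.2,0,0,0,0,0,0,-0.1,0,0,0,0,0,0,0.1,0,0,0,0,0,0,0.3,0,0,0,0,0,0], "grip_force": 20}}

```text
time_s: 35.2
tcp_pos: [0.5729, 0.3082, 0.078]
tool_rot: [-0.706, -0.037, 0.037, 0.706]
contact_force: [-0.4, 0.3, -0.2]
grip_width: 0.605
```

Call:
{"fn": "drive_tool", "kwargs": {"increments": [0.3,0,-0.005,0,0,0,0,0.3,0,-0.03,0,0,0,0,0.3,0,-0.07,0,0,0,0,0.3,0,-0.11,0,0,0,0,0.3,0,-0.14,0,0,0,0]}}

```text
time_s: 35.7
tcp_pos: [0.5731, 0.3083, 0.2213]
tool_rot: [-0.706, -0.038, 0.036, 0.706]
contact_force: [-0.2, 0.1, -0.3]
grip_width: 0.648
```

View pics/x1.png

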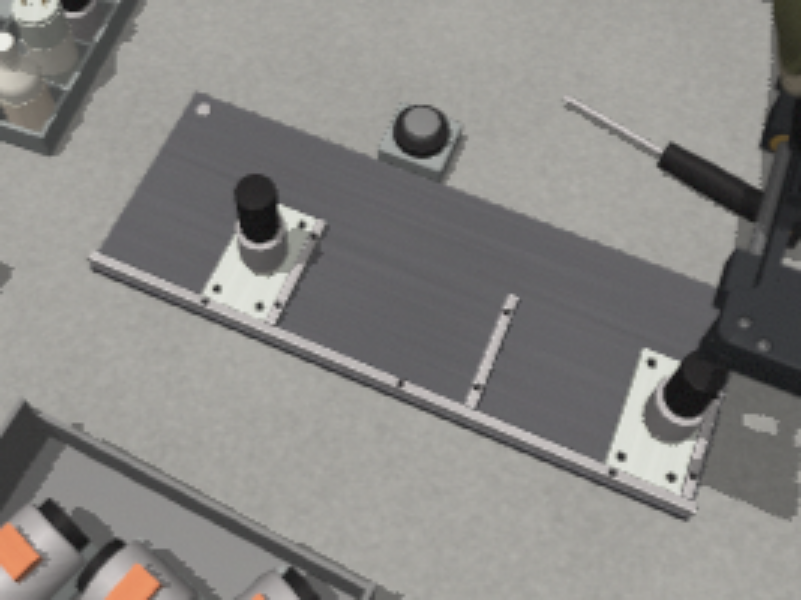

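Both plates are weighted. Next I'll look at the button profile to see whether wide closed fingers would hit its housing.

```bash
python3 - <<'E'
from h import *
for n in('scene',):
    im,d=vision.grab_frame(n); W=cloud(n,d); c=(.4525,.049)
    r=np.hypot(W[...,0]-c[0],W[...,1]-c[1])
    for a in range(0,32,3):
        m=(r*1e3>=a)&(r*1e3<a+3)&(d>0); z=W[m][:,2]
        if len(z): print(n,a,len(z),(np.percentile(z,[10,50,90])*1e3).round(1),np.median(im[m],0))
    u,v=px(n,[.4525,.049,.04]).astype(int); save(cv2.resize(im[v-22:v+22,u-30:u+30],None,fx=12,fy=12),n+'btn.png')
E
python3 hole.py 2>/dev/null; python3 go.py .4525 .049 .12
```

```text
scene 0 5 [45.7 48.5 49. ] [134. 133. 132.]
scene 3 11 [47.3 48.  48.7] [134. 133. 132.]
scene 6 21 [46.9 48.4 50.1] [134. 133. 132.]
scene 9 28 [46.4 48.  49.2] [134.  133.  131.5]
scene 12 49 [37.1 47.  49.1] [97. 98. 96.]
scene 15 41 [36.2 38.5 45.2] [46. 44. 45.]
scene 18 48 [36.  38.  39.2] [43. 41. 42.]
scene 21 91 [25.7 32.5 38. ] [65. 64. 63.]
scene 24 68 [14.1 24.7 27.9] [130.5 134.5 133. ]
scene 27 77 [ 9.4 22.8 26.8] [102. 102. 103.]
scene 30 76 [ 0.1 15.8 26.1] [102.5 103.  103. ]
t 35.95 tcp [0.5725 0.3081 0.2171] yaw 6.1 tilt 0.07 q [ 0.31  0.6   1.06 -0.    1.49  0.21] F [-0.8  0.1 -0.3] w 57.4
SHIFT [-0.1465, 0.0974, -0.2449] TURN [0.0003, 0.0, -0.0011] rows 7.0
```

View pics/scenebtn.png

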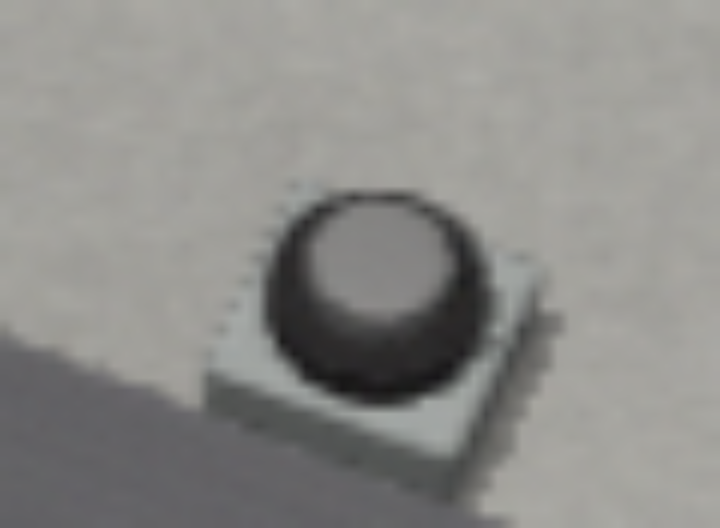

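The button top is at 48 mm and the housing at 38 mm, so closed fingers can press it through its 6 mm travel.

Call:
{"fn": "drive_tool", "kwargs": {"increments": [-1,-0.025,0,-0.042,0,0,0,-1,-0.05,0,-0.084,0,0,0,-1,-0.075,0,-0.126,0,0,0,-1,-0.1,0,-0.168,0,0,0,-1,-0.125,0.01,-0.21,0,0,0]}}

```text
time_s: 36.45
tcp_pos: [0.469, 0.0846, 0.2068]
tool_rot: [0.706, 0.037, -0.038, -0.706]
contact_force: [0.4, -1.0, 0.5]
grip_width: 0.217
```

```bash
python3 go.py .4525 .049 .07
```

```text
t 36.45 tcp [0.469  0.0846 0.2068] yaw 6.1 tilt 0.08 q [-0.07  0.21  1.64 -0.    1.29 -0.17] F [ 0.4 -1.   0.5] w 19.1
SHIFT [-0.02, 0.1368, -0.0336] TURN [0.0003, 0.0, -0.0014] rows 3.0
```

Call:
{"fn": "drive_tool", "kwargs": {"increments": [-1,-0.02,0.02,-0.034,0,0,0,-1,-0.02,0.06,-0.034,0,0,0,-1,-0.02,0.1,-0.034,0,0,0,-1,-0.02,0.125,-0.034,0,0,0,-1,-0.02,0.135,-0.034,0,0,0]}}

```text
time_s: 36.95
tcp_pos: [0.4505, 0.0488, 0.069]
tool_rot: [-0.706, -0.035, 0.04, 0.706]
contact_force: [1.2, 0.2, 1.0]
grip_width: 0.006
```

```bash
python3 - <<'E'
from h import *
im,d=vision.grab_frame('scene'); im2,d2=vision.grab_frame('top'); big=cv2.resize(im[150:350,200:467],None,fx=3,fy=3); save(big,'x2.png'); save(cv2.resize(im2[130:240,190:380],None,fx=4,fy=4),'x2t.png')
E
python3 go.py .4525 .049 .055
```

```text
t 37.05 tcp [0.4517 0.0488 0.0707] yaw 6.1 tilt 0.25 q [-0.15  0.34  1.88 -0.    0.93 -0.26] F [ 0.9 -0.5  0.4] w 0.6
SHIFT [0.0009, 0.0157, 0.0001] TURN [-0.0004, -0.0, -0.0044] rows 1.0
```

View pics/x2.png

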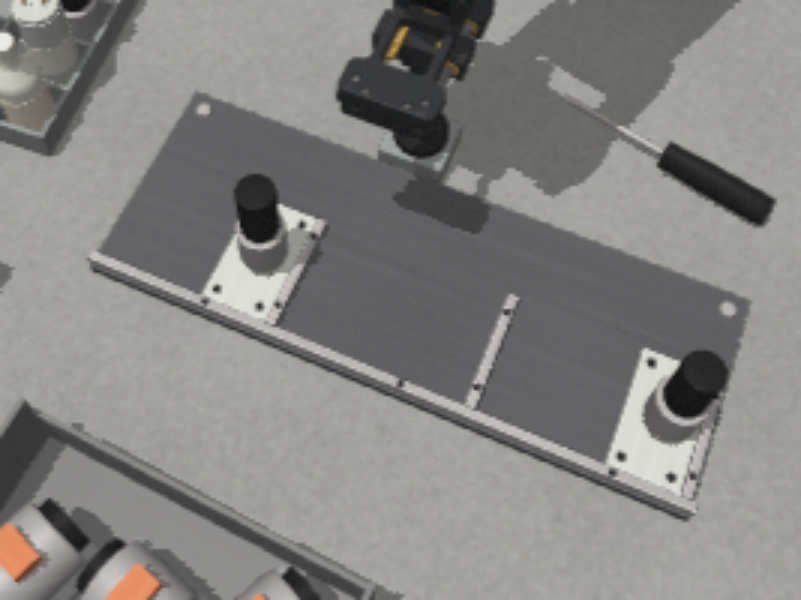

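View pics/x2t.png

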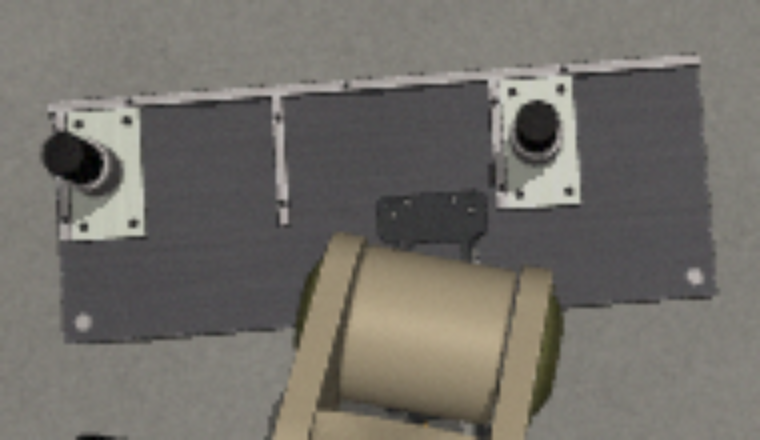

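```bash
cat > wt.py <<'E'
from pl import *
psi=.1025; ex=np.array([np.cos(psi),np.sin(psi)]);ey=np.array([-ex[1],ex[0]])
N={'C':np.array([.6512,.0220]),'A':np.array([.6185,.3403])}
for n in('top','scene'):
    im,d=vision.grab_frame(n); W=cloud(n,d)
    for k in'CA':
        c=N[k]+ex*-.0475+ey*-.0265
        m=(np.hypot(W[...,0]-c[0],W[...,1]-c[1])<.04)&(W[...,2]>.118)&(W[...,2]<.13); P=W[m]
        t=(P[:,:2].min(0)+P[:,:2].max(0))/2
        T=t-N[k]; print(k,n,'top z',np.median(P[:,2]).round(4),'nest mm',(T@ex*1e3).round(1),(T@ey*1e3).round(1),(P[:,:2].max(0)-P[:,:2].min(0)).round(3),len(P))
E
python3 wt.py; python3 go.py .4525 .049 .055
```

```text
C top top z 0.1232 nest mm -50.0 -24.3 [0.027 0.027] 94
A top top z 0.1228 nest mm -47.7 -24.0 [0.028 0.03 ] 99
C scene top z 0.1228 nest mm -47.3 -22.4 [0.028 0.029] 147
A scene top z 0.1227 nest mm -46.2 -22.5 [0.029 0.029] 188
t 37.15 tcp [0.4531 0.0486 0.0726] yaw 6.1 tilt 0.04 q [-0.15  0.34  1.87 -0.    0.93 -0.26] F [-0.6  1.1  0.2] w 0.8
SHIFT [-0.0005, 0.0176, 0.0004] TURN [0.0006, 0.0, -0.0004] rows 1.0
```

Both weights are upright, with tops at 123 mm and within about 4 mm of the plate centres, and both plates are flush in both views. Pressing the button.

Call:
{"fn": "drive_tool", "kwargs": {"increments": [-1,0,0.01,0,0,0,0,-1,0,0.018,0,0,0,0,-1,0,0.022,0,0,0,0,-1,0,0.024,0,0,0,0]}}

```text
time_s: 37.55
tcp_pos: [0.4529, 0.0487, 0.0481]
tool_rot: [0.706, 0.037, -0.038, -0.706]
contact_force: [0.5, 0.1, -0.5]
grip_width: 0.005
```

Call:
{"fn": "drive_tool", "kwargs": {"increments": [-1,0,0.002,0,0,0,0,-1,0,0.004,0,0,0,0,-1,0,0.004,0,0,0,0]}}

```text
time_s: 37.85
tcp_pos: [0.4528, 0.0487, 0.044]
tool_rot: [0.706, 0.037, -0.038, -0.706]
contact_force: [0.2, -0.1, -0.4]
grip_width: 0.002
```

Call:
{"fn": "drive_tool", "kwargs": {"increments": [-1,0,0.001,0,0,0,0,-1,0,0.002,0,0,0,0]}}

```text
time_s: 38.05
tcp_pos: [0.4529, 0.0487, 0.042]
tool_rot: [0.706, 0.037, -0.038, -0.706]
contact_force: [-0.3, 0.1, -0.5]
grip_width: 0.004
```

Call:
{"fn": "drive_tool", "kwargs": {"increments": [-1,0,0.001,0,0,0,0,-1,0,0.002,0,0,0,0]}}

```text
time_s: 38.25
tcp_pos: [0.4529, 0.0486, 0.04]
tool_rot: [0.706, 0.037, -0.038, -0.706]
contact_force: [-0.3, -0.0, -0.5]
grip_width: 0.004
```

Run:
```python
from h import *
im,d=vision.grab_frame('scene'); u,v=px('scene',[.4525,.049,.04]).astype(int); save(cv2.resize(im[v-40:v+30,u-50:u+50],None,fx=8,fy=8),'press.png')
print(status.state()['contact_force'])
```

```text
[ 0.31020764  0.60359974 -0.16527799]
```

View pics/press.png

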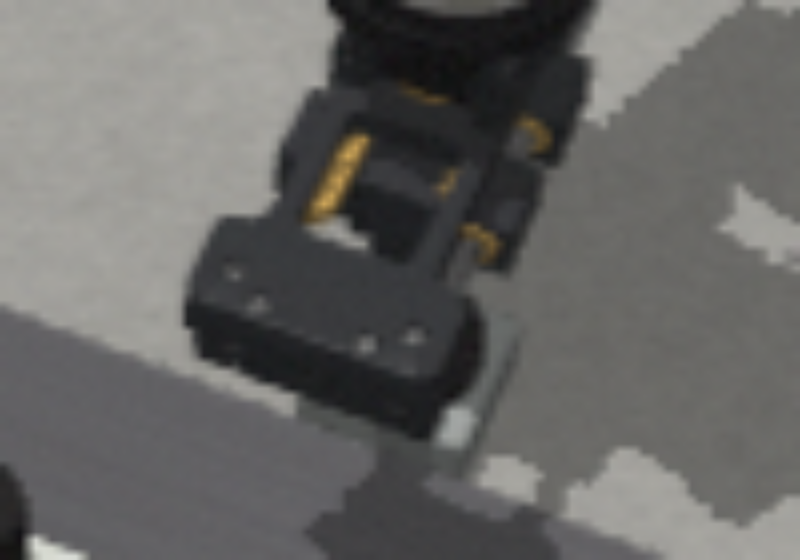

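Call:
{"fn": "drive_tool", "kwargs": {"increments": [-1,0,0.0005,0,0,0,0,-1,0,0.001,0,0,0,0]}}

```text
time_s: 38.5
tcp_pos: [0.4528, 0.0487, 0.0388]
tool_rot: [0.706, 0.037, -0.038, -0.706]
contact_force: [0.6, -0.3, 0.3]
grip_width: 0.006
```

Call:
{"fn": "drive_tool", "kwargs": {"increments": [-1,0,0.0005,0,0,0,0,-1,0,0.001,0,0,0,0]}}

```text
time_s: 38.7
tcp_pos: [0.4528, 0.0487, 0.0378]
tool_rot: [0.706, 0.037, -0.038, -0.706]
contact_force: [-0.2, -0.3, 0.6]
grip_width: 0.009
```

Call:
{"fn": "drive_tool", "kwargs": {"increments": [-1,0,0.0005,0,0,0,0,-1,0,0.001,0,0,0,0]}}

```text
time_s: 38.9
tcp_pos: [0.4528, 0.0487, 0.0367]
tool_rot: [0.706, 0.037, -0.038, -0.706]
contact_force: [-0.8, -0.3, -0.3]
grip_width: 0.004
```

Run:
```python
from h import *
s=status.state(); print(s['tcp_pos'],s['contact_force'],s['ft_torque'])
```

```text
[0.45279508 0.04867867 0.03672356] [-0.84354771 -0.3440557  -0.32625786] [-0.07409538  0.08630509  0.03016742]
```

Call:
{"fn": "drive_tool", "kwargs": {"increments": [-1,0,0.0005,0,0,0,0,-1,0,0.001,0,0,0,0]}}

```text
time_s: 39.1
tcp_pos: [0.4528, 0.0487, 0.0357]
tool_rot: [0.706, 0.037, -0.038, -0.706]
contact_force: [1.0, 0.1, -0.5]
grip_width: 0.006
```

Call:
{"fn": "drive_tool", "kwargs": {"increments": [-1,0,0.0005,0,0,0,0,-1,0,0.001,0,0,0,0]}}

```text
time_s: 39.3
tcp_pos: [0.4528, 0.0487, 0.0346]
tool_rot: [0.706, 0.037, -0.038, -0.706]
contact_force: [0.2, -1.6, 0.2]
grip_width: 0.007
```

Run:
```python
from h import *
s=status.state(); print(s['tcp_pos'],s['contact_force'],s['joint_efforts'])
im,d=vision.grab_frame('scene'); W=cloud('scene',d)
r=np.hypot(W[...,0]-.4528,W[...,1]-.0487)
m=(r<.05)&(W[...,2]>.0)&(d>0)
v,u=np.nonzero(m)
for a,b in zip(range(0,130,5),range(5,135,5)):
    k=m&(W[...,2]*1e3>=a)&(W[...,2]*1e3<b)
    if k.sum(): print(a,k.sum(),W[k][:,:2].mean(0).round(3),np.median(im[k],0), np.argwhere(k).mean(0).round(0))
u,v=px('scene',[.4528,.0487,.04]).astype(int); print(u,v); save(cv2.resize(im[v-30:v+25,u-35:u+35],None,fx=11,fy=10),'press2.png')
```

```text
[0.45280603 0.04866975 0.03462679] [ 0.17360314 -1.56755474  0.18688405] [ 4.09122385e-04 -3.71062052e+01 -1.79689407e+01  5.08684013e-02
  5.25871210e-02 -1.03280081e-04]
0 81 [0.443 0.079] [107. 106. 103.] [202. 351.]
5 116 [0.487 0.052] [96. 95. 99.] [209. 334.]
10 132 [0.486 0.054] [84.  84.5 84. ] [209. 335.]
15 20 [0.469 0.064] [72.  73.5 72. ] [204. 342.]
20 27 [0.451 0.075] [91. 93. 92.] [199. 349.]
25 44 [0.451 0.073] [103.  106.  103.5] [198. 349.]
30 5 [0.46  0.071] [45. 45. 45.] [199. 346.]
35 29 [0.448 0.068] [32. 30. 30.] [194. 347.]
40 2 [0.438 0.062] [35.5 35.  35. ] [190. 348.]
90 1 [0.47  0.047] [29. 31. 31.] [184. 337.]
95 5 [0.471 0.047] [30. 31. 31.] [183. 337.]
100 4 [0.471 0.05 ] [34.5 36.  37. ] [183. 338.]
120 8 [0.482 0.051] [30.5 31.  32. ] [182. 336.]
125 7 [0.475 0.066] [31. 32. 34.] [181. 344.]
339 191
```

View pics/press2.png

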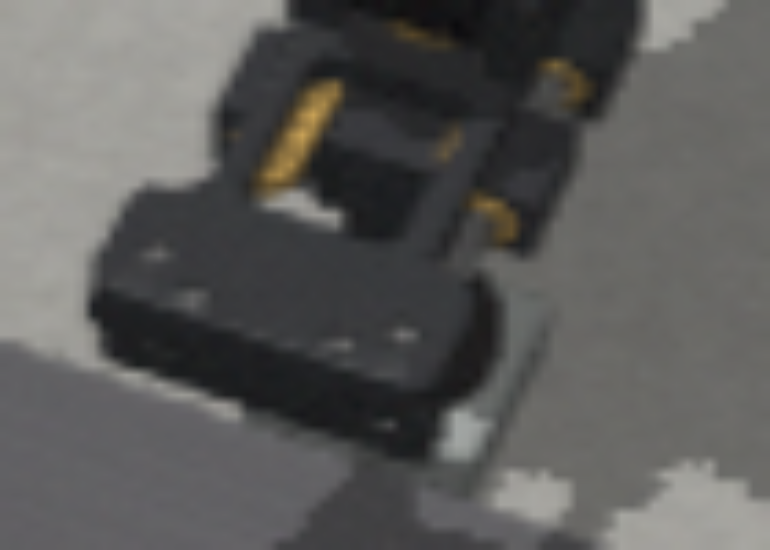

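Run:
```python
from h import *
im,d=vision.grab_frame('scene')
for z in(.035,.05,.1,.15): print(z,px('scene',[.4528,.0487,z]).round(0))
# gripper end-plate far end at +94mm along tool x
s=status.state(); x=R.from_quat(s['tool_rot']).as_matrix()[:,0]; print(x.round(3))
for k in(-.094,.094): print(k,px('scene',s['tcp_pos']+k*x+[0,0,.1]).round(0))
T=np.linalg.inv(cal('scene')[3]); print('cam',T[:3,3].round(2))
save(cv2.resize(im[80:240,240:460],None,fx=3.6,fy=3.6),'press3.png')
W=cloud('scene',d); 
for (u,v) in[(330,185),(325,182),(335,178),(345,170)]: print(u,v,W[v,u].round(3),im[v,u])
```

```text
0.035 [340. 193.]
0.05 [340. 189.]
0.1 [341. 178.]
0.15 [343. 164.]
[ 0.994  0.106 -0.001]
-0.094 [357. 138.]
0.094 [326. 202.]
cam [0.9  0.24 0.81]
330 185 [0.524 0.056 0.168] [57 59 61]
325 182 [0.523 0.043 0.168] [57 59 60]
335 178 [0.485 0.048 0.138] [30 32 35]
345 170 [0.475 0.065 0.168] [35 35 36]
```

View pics/press3.png

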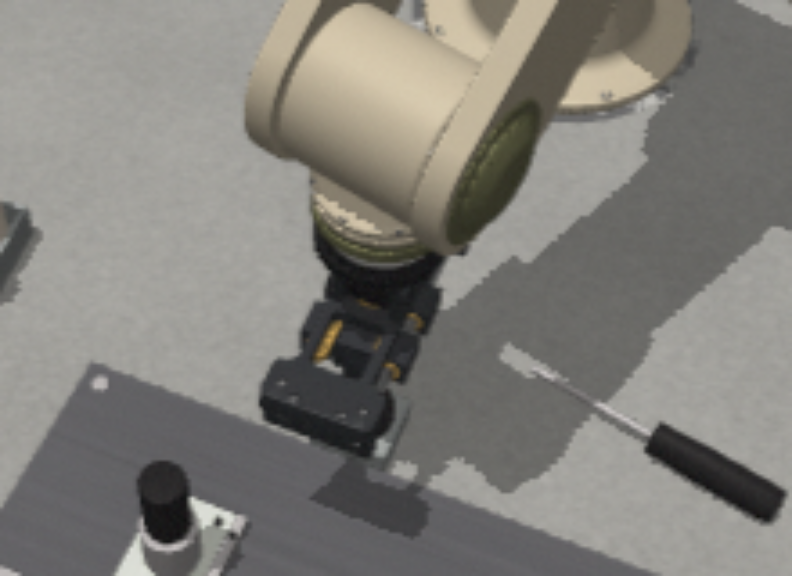

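Run:
```python
from h import *
u,v=px('scene',[.507,-.34,.1]).astype(int)
j=np.array([-.178,.984,0]); t=np.array([.5068,-.339,.0657])
for s in(-1,1):
  for off in(.028,.0455):
    for dz in(0,.01,.02,.03):
        p=px('scene',t+s*off*j+[0,0,dz]); print(s,off,dz,((p-[u-80,v-60])*5).round(0))
```

```text
-1 0.028 0 [375. 337.]
-1 0.028 0.01 [370. 324.]
-1 0.028 0.02 [364. 311.]
-1 0.028 0.03 [358. 297.]
-1 0.0455 0 [345. 328.]
-1 0.0455 0.01 [339. 315.]
-1 0.0455 0.02 [333. 302.]
-1 0.0455 0.03 [327. 288.]
1 0.028 0 [473. 365.]
1 0.028 0.01 [468. 352.]
1 0.028 0.02 [463. 339.]
1 0.028 0.03 [458. 326.]
1 0.0455 0 [504. 374.]
1 0.0455 0.01 [499. 361.]
1 0.0455 0.02 [494. 348.]
1 0.0455 0.03 [490. 335.]
```

The grasp picture puts the finger ends about 13 mm above the nominal TCP, so button contact is due about here. I'll go on in small steps.

Call:
{"fn": "drive_tool", "kwargs": {"increments": [-1,0,0.001,0,0,0,0,-1,0,0.0015,0,0,0,0]}}

```text
time_s: 39.6
tcp_pos: [0.4527, 0.0487, 0.033]
tool_rot: [0.706, 0.037, -0.038, -0.706]
contact_force: [-0.3, -0.4, 0.8]
grip_width: -0.0
```

Call:
{"fn": "drive_tool", "kwargs": {"increments": [-1,0,0.001,0,0,0,0,-1,0,0.0015,0,0,0,0]}}

```text
time_s: 39.8
tcp_pos: [0.4527, 0.0487, 0.0314]
tool_rot: [0.706, 0.037, -0.038, -0.706]
contact_force: [-0.0, -0.1, -0.5]
grip_width: 0.003
```

Call:
{"fn": "drive_tool", "kwargs": {"increments": [-1,0,0.001,0,0,0,0,-1,0,0.0015,0,0,0,0]}}

```text
time_s: 40.0
tcp_pos: [0.4526, 0.0487, 0.0298]
tool_rot: [0.706, 0.037, -0.038, -0.706]
contact_force: [0.5, -0.5, -1.0]
grip_width: 0.005
```

Call:
{"fn": "drive_tool", "kwargs": {"increments": [-1,0,0.001,0,0,0,0,-1,0,0.0015,0,0,0,0]}}

```text
time_s: 40.2
tcp_pos: [0.4526, 0.0487, 0.0282]
tool_rot: [0.706, 0.037, -0.038, -0.706]
contact_force: [-0.4, 0.4, 1.0]
grip_width: 0.005
```

Call:
{"fn": "drive_tool", "kwargs": {"increments": [-1,0,0.001,0,0,0,0,-1,0,0.0015,0,0,0,0]}}

```text
time_s: 40.4
tcp_pos: [0.4525, 0.0487, 0.0266]
tool_rot: [0.706, 0.037, -0.038, -0.706]
contact_force: [1.0, -0.2, -0.2]
grip_width: 0.01
```

Run:
```python
from h import *
for n in('scene','top'):
  im,d=vision.grab_frame(n); W=cloud(n,d)
  m=(np.hypot(W[...,0]-.4528,W[...,1]-.0487)<.12)&(W[...,2]>.05)&(d>0)
  P=W[m]; print(n,len(P), np.percentile(P[:,2],[0,1,5,50]).round(3))
  u,v=px(n,[.4528,.0487,.04]).astype(int); save(cv2.resize(im[v-30:v+30,u-40:u+40],None,fx=10,fy=10),n+'p4.png')
print(status.state()['tcp_pos'],status.state()['contact_force'])
```

```text
scene 12287 [0.084 0.127 0.152 0.347]
top 5212 [0.132 0.158 0.162 0.394]
[0.45254337 0.04870445 0.02660153] [-0.69188549  0.09221127  0.5090727 ]
```

View pics/scenep4.png

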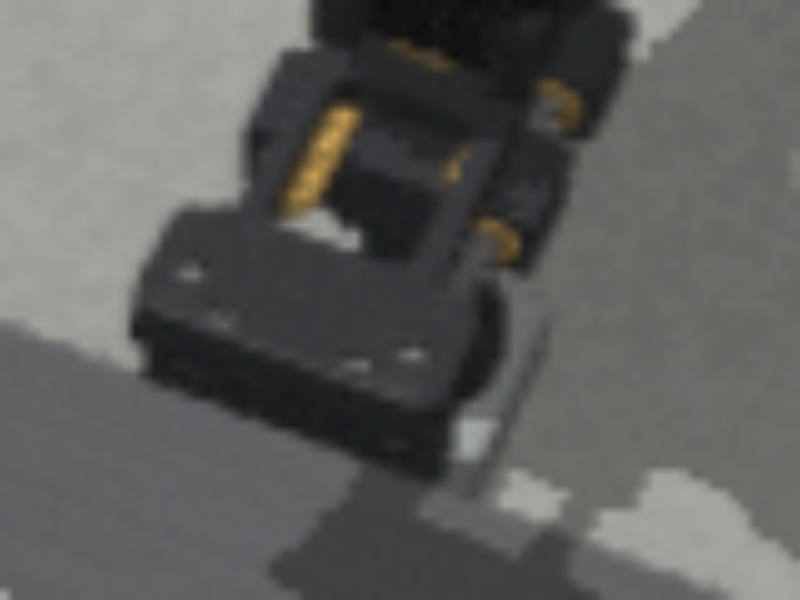

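No contact yet, which disagrees with the geometry. I'll lift off and measure where the fingertips really are.

Call:
{"fn": "drive_tool", "kwargs": {"increments": [-1,0,-0.03,0,0,0,0,-1,0,-0.07,0,0,0,0,-1,0,-0.11,0,0,0,0,-1,0,-0.15,0,0,0,0,-1,0,-0.15,0,0,0,0]}}

```text
time_s: 41.0
tcp_pos: [0.455, 0.0485, 0.1812]
tool_rot: [0.707, 0.04, -0.035, -0.705]
contact_force: [-0.4, 0.2, -0.5]
grip_width: 0.004
```

Run:
```python
from h import *
n='scene'
im,d=vision.grab_frame(n); W=cloud(n,d); s=status.state(); t=s['tcp_pos']; print(t)
im,d=vision.grab_frame(n); W=cloud(n,d); s=status.state(); t=s['tcp_pos']; print(t)
m=(np.hypot(W[...,0]-t[0],W[...,1]-t[1])<.05)&(d>0)&(W[...,2]>.06)&(W[...,2]<.26)
for z in np.arange(.06,.26,.01):
    k=m&(W[...,2]>=z)&(W[...,2]<z+.01)
    if k.sum(): print(z.round(2),k.sum(),W[k][:,:2].mean(0).round(3))
p=px(n,t); print('tcp px',p.round(0),'btn',px(n,[.4525,.049,.048]).round(0)); u,v=p.astype(int)
im=im.copy(); save(cv2.resize(im[v-50:v+70,u-80:u+80],None,fx=5,fy=5,interpolation=cv2.INTER_CUBIC),'tip.png')
```

```text
[0.45379909 0.0486487  0.17847792]
[0.45289238 0.04873401 0.17675128]
tcp px [343. 157.] btn [340. 190.]
```

View pics/tip.png

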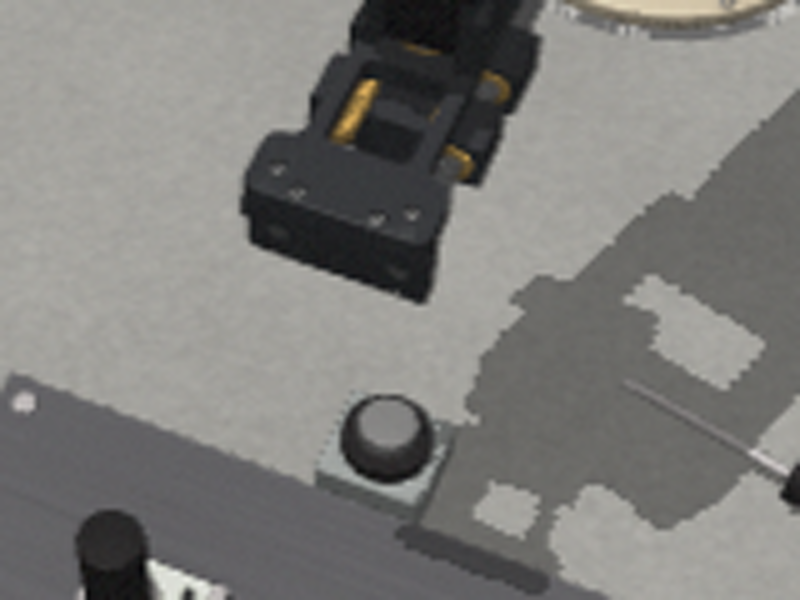

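Call:
{"fn": "drive_tool", "kwargs": {"increments": [-1,0,0,0,0,-0.149,0,-1,0,0,0,0,-0.298,0,-1,0,0,0,0,-0.447,0,-1,0,0,0,0,-0.596,0,-1,0,0,0,0,-0.745,0]}}

```text
time_s: 41.6
tcp_pos: [0.4521, 0.0488, 0.175]
tool_rot: [-0.643, -0.293, 0.295, 0.644]
contact_force: [0.0, -0.7, -0.4]
grip_width: 0.002
```

Call:
{"fn": "drive_tool", "kwargs": {"increments": [-1,0,0,0,0,-0.149,0,-1,0,0,0,0,-0.298,0,-1,0,0,0,0,-0.447,0,-1,0,0,0,0,-0.596,0,-1,0,0,0,0,-0.745,0]}}

```text
time_s: 42.1
tcp_pos: [0.4514, 0.0489, 0.1734]
tool_rot: [-0.489, -0.507, 0.511, 0.493]
contact_force: [-0.3, 0.8, -0.8]
grip_width: 0.008
```

Run:
```python
from h import *
n='scene'
im,d=vision.grab_frame(n);im,d=vision.grab_frame(n); W=cloud(n,d); s=status.state(); t=s['tcp_pos']; print(t,s['grip_width'])
m=(np.hypot(W[...,0]-t[0],W[...,1]-t[1])<.05)&(d>0)&(W[...,2]>.06)
for z in np.arange(.06,.36,.01):
    k=m&(W[...,2]>=z)&(W[...,2]<z+.01)
    if k.sum(): print(z.round(2),k.sum(),W[k][:,:2].mean(0).round(3))
p=px(n,t); print('tcp px',p.round(0),'btn',px(n,[.4525,.049,.048]).round(0)); u,v=p.astype(int)
for dz in(0,.01,.02,.03,.04,.06): print(dz,((px(n,t+[0,0,dz])-[u-80,v-50])*5).round(0))
save(cv2.resize(im[v-50:v+70,u-80:u+80],None,fx=5,fy=5,interpolation=cv2.INTER_CUBIC),'tip2.png')
```

```text
[0.45145053 0.04888687 0.17361797] 0.005228165121732127
0.19 2 [0.46  0.054]
0.2 37 [0.461 0.052]
0.21 51 [0.461 0.053]
0.22 55 [0.461 0.052]
0.23 48 [0.462 0.051]
0.24 24 [0.46  0.043]
0.25 11 [0.456 0.042]
0.26 22 [0.474 0.049]
0.27 159 [0.476 0.057]
0.28 403 [0.472 0.058]
0.29 102 [0.461 0.063]
0.3 404 [0.461 0.061]
0.31 181 [0.472 0.041]
0.32 93 [0.472 0.044]
0.33 16 [0.473 0.05 ]
0.34 88 [0.486 0.045]
0.35 207 [0.481 0.043]
tcp px [344. 157.] btn [340. 190.]
0 [403. 251.]
0.01 [405. 237.]
0.02 [406. 222.]
0.03 [408. 206.]
0.04 [410. 190.]
0.06 [413. 158.]
```

View pics/tip2.png

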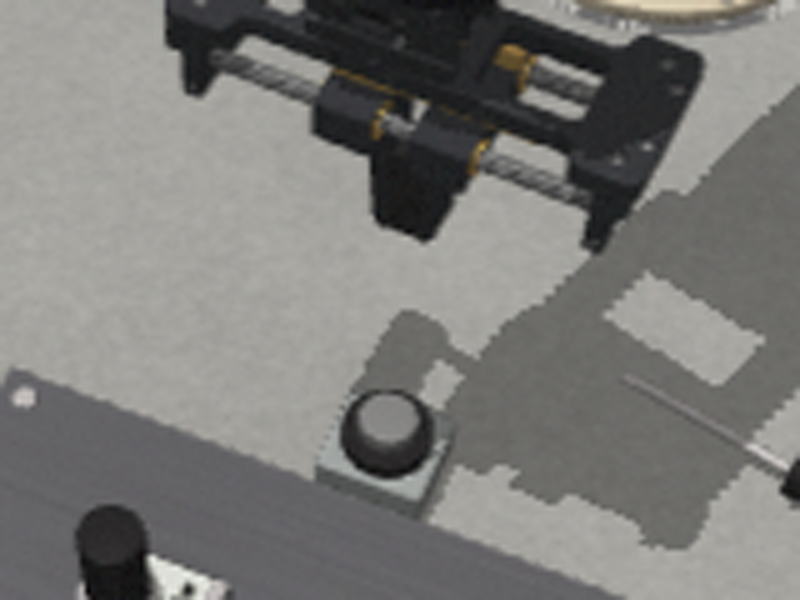

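The fingertips really end about 25 mm above the reported TCP when closed (tip at (425,238) in the crop). Contact should therefore come near TCP z = 0.024. Pressing again with this jaw orientation.

Call:
{"fn": "drive_tool", "kwargs": {"increments": [-1,0,0.045,0,0,0,0,-1,0,0.09,0,0,0,0,-1,0,0.12,0,0,0,0,-1,0,0.138,0,0,0,0,-1,0,0.143,0,0,0,0]}}

```text
time_s: 42.7
tcp_pos: [0.4488, 0.0492, 0.0282]
tool_rot: [-0.49, -0.504, 0.51, 0.496]
contact_force: [-1.2, 0.2, -0.3]
grip_width: 0.008
```

```bash
python3 go.py .4525 .0487 .025
```

```text
t 42.7 tcp [0.4488 0.0492 0.0282] yaw 91.6 tilt 0.68 q [-0.15  0.41  1.91 -0.    0.83 -1.75] F [-1.2  0.2 -0.3] w 0.7
SHIFT [-0.0006, 0.0032, -0.0038] TURN [-0.0118, 0.0, 0.0014] rows 1.0
```

Call:
{"fn": "drive_tool", "kwargs": {"increments": [-1,0,0,-0.0035,-0.012,0,0.001,-1,0,0.001,-0.0035,-0.012,0,0.001,-1,0,0.002,-0.0035,-0.012,0,0.001]}}

```text
time_s: 43.0
tcp_pos: [0.4528, 0.0492, 0.0269]
tool_rot: [0.494, 0.507, -0.506, -0.493]
contact_force: [0.4, 0.1, 0.5]
grip_width: 0.003
```

Call:
{"fn": "drive_tool", "kwargs": {"increments": [-1,0,0.001,0,0,0,0,-1,0,0.0015,0,0,0,0]}}

```text
time_s: 43.2
tcp_pos: [0.453, 0.0492, 0.0258]
tool_rot: [0.494, 0.507, -0.506, -0.493]
contact_force: [0.3, 0.1, -0.7]
grip_width: 0.01
```

Call:
{"fn": "drive_tool", "kwargs": {"increments": [-1,0,0.001,0,0,0,0,-1,0,0.0015,0,0,0,0]}}

```text
time_s: 43.4
tcp_pos: [0.4531, 0.0492, 0.0244]
tool_rot: [0.494, 0.507, -0.506, -0.492]
contact_force: [-0.3, -0.6, 0.2]
grip_width: 0.006
```

Call:
{"fn": "drive_tool", "kwargs": {"increments": [-1,0,0.001,0,0,0,0,-1,0,0.0015,0,0,0,0]}}

```text
time_s: 43.6
tcp_pos: [0.4531, 0.0492, 0.0228]
tool_rot: [0.494, 0.507, -0.506, -0.492]
contact_force: [0.7, 0.4, -0.5]
grip_width: 0.003
```

Call:
{"fn": "drive_tool", "kwargs": {"increments": [-1,0,0.001,0,0,0,0,-1,0,0.0015,0,0,0,0]}}

```text
time_s: 43.8
tcp_pos: [0.4531, 0.0492, 0.0212]
tool_rot: [0.494, 0.507, -0.506, -0.492]
contact_force: [-0.3, -0.8, 0.8]
grip_width: 0.004
```

Call:
{"fn": "drive_tool", "kwargs": {"increments": [-1,0,0.001,0,0,0,0,-1,0,0.0015,0,0,0,0]}}

```text
time_s: 44.0
tcp_pos: [0.4531, 0.0492, 0.0197]
tool_rot: [0.494, 0.507, -0.506, -0.493]
contact_force: [-1.0, -0.2, 2.0]
grip_width: 0.006
```

Run:
```python
from h import *
n='scene'
im,d=vision.grab_frame(n); W=cloud(n,d); s=status.state(); t=s['tcp_pos']; print(t,s['contact_force'])
m=(np.hypot(W[...,0]-t[0],W[...,1]-t[1])<.03)&(d>0)&(W[...,2]>.03)
for z in np.arange(.03,.14,.005):
    k=m&(W[...,2]>=z)&(W[...,2]<z+.005)
    if k.sum(): print(z.round(3),k.sum(),W[k][:,:2].mean(0).round(3),np.median(im[k],0))
u,v=px(n,[.4525,.049,.05]).astype(int)
save(cv2.resize(im[v-30:v+30,u-40:u+40],None,fx=10,fy=10,interpolation=cv2.INTER_CUBIC),'p5.png')
```

```text
[0.45313443 0.04918486 0.01967882] [-0.31620607  0.63388283  1.60845113]
0.03 18 [0.465 0.061] [29.  27.5 28. ]
0.035 96 [0.462 0.054] [33.5 33.  33. ]
0.04 24 [0.463 0.052] [56.  55.  54.5]
0.045 12 [0.463 0.05 ] [51.5 50.5 50.5]
0.05 14 [0.463 0.051] [27. 28. 27.]
0.055 14 [0.462 0.054] [27.5 27.5 29. ]
0.06 16 [0.463 0.052] [27.5 28.  27.5]
0.065 12 [0.463 0.05 ] [28.  28.  27.5]
0.07 15 [0.463 0.054] [28. 29. 29.]
0.075 10 [0.464 0.047] [29. 29. 29.]
0.08 4 [0.465 0.043] [27. 28. 29.]
0.085 10 [0.462 0.043] [30.5 31.5 30. ]
0.09 10 [0.457 0.045] [38.  37.  37.5]
0.095 3 [0.458 0.043] [48. 48. 49.]
0.1 2 [0.454 0.044] [29.5 30.  29.5]
0.105 2 [0.457 0.044] [33.  33.5 35. ]
0.11 1 [0.46  0.044] [24. 25. 22.]
0.115 2 [0.464 0.044] [34.  33.5 32. ]
0.12 3 [0.481 0.047] [65. 59. 47.]
0.125 23 [0.477 0.05 ] [91. 88. 84.]
0.13 48 [0.466 0.057] [43.  43.  43.5]
0.135 20 [0.469 0.053] [45.5 44.5 44. ]
0.14 14 [0.465 0.058] [31.5 33.5 33.5]
```

View pics/p5.png

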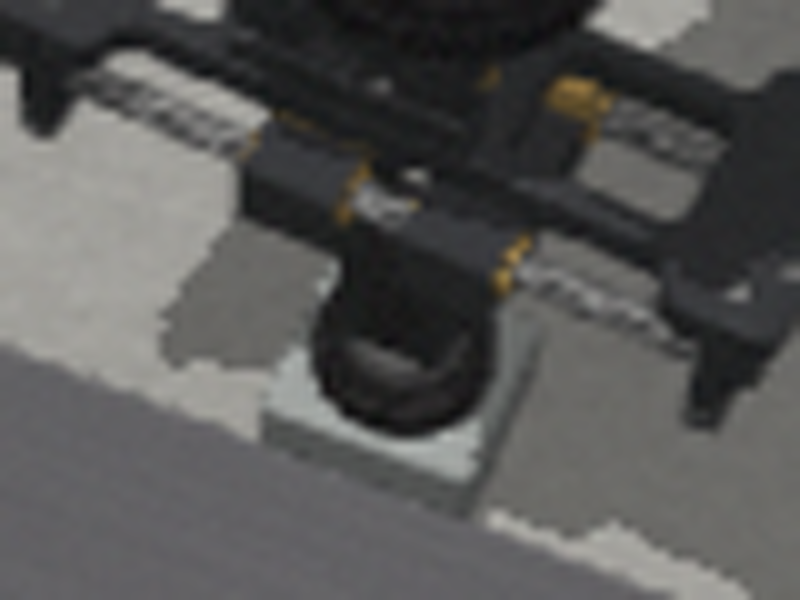

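The force is rising, so this is the button. Continuing the press to its stop.

Call:
{"fn": "drive_tool", "kwargs": {"increments": [-1,0,0.001,0,0,0,0,-1,0,0.002,0,0,0,0]}}

```text
time_s: 44.25
tcp_pos: [0.4531, 0.0492, 0.0177]
tool_rot: [0.494, 0.507, -0.506, -0.493]
contact_force: [-0.8, -0.1, 3.5]
grip_width: 0.004
```

Call:
{"fn": "drive_tool", "kwargs": {"increments": [-1,0,0.001,0,0,0,0,-1,0,0.002,0,0,0,0]}}

```text
time_s: 44.45
tcp_pos: [0.4531, 0.0492, 0.0157]
tool_rot: [0.494, 0.507, -0.506, -0.492]
contact_force: [-2.4, 0.9, 11.0]
grip_width: 0.006
```

Call:
{"fn": "drive_tool", "kwargs": {"increments": [-1,0,0.001,0,0,0,0,-1,0,0.0015,0,0,0,0]}}

```text
time_s: 44.65
tcp_pos: [0.4533, 0.0492, 0.0154]
tool_rot: [0.494, 0.507, -0.506, -0.492]
contact_force: [-9.9, 0.5, 26.9]
grip_width: 0.001
```

Call:
{"fn": "drive_tool", "kwargs": {"increments": [-1,0,0.001,0,0,0,0,-1,0,0.0015,0,0,0,0]}}

```text
time_s: 44.85
tcp_pos: [0.4533, 0.0492, 0.0153]
tool_rot: [0.494, 0.508, -0.506, -0.492]
contact_force: [-10.7, 0.4, 31.9]
grip_width: 0.001
```

The press bottomed out at 32 N after about 6 mm. Letting go and checking.

Call:
{"fn": "drive_tool", "kwargs": {"increments": [-1,0,-0.005,0,0,0,0,-1,0,-0.03,0,0,0,0,-1,0,-0.07,0,0,0,0,-1,0,-0.11,0,0,0,0,-1,0,-0.15,0,0,0,0]}}

```text
time_s: 45.35
tcp_pos: [0.4525, 0.0493, 0.1667]
tool_rot: [0.494, 0.507, -0.506, -0.492]
contact_force: [-0.6, -0.4, -1.6]
grip_width: 0.005
```

Call:
{"fn": "drive_tool", "kwargs": {"increments": [-1,0,-0.03,0.04,0,0,0,-1,0,-0.04,0.08,0,0,0,-1,0,-0.04,0.1,0,0,0,-1,0,-0.04,0.1,0,0,0,-1,0,-0.04,0.1,0,0,0]}}

```text
time_s: 45.85
tcp_pos: [0.3531, 0.0464, 0.2064]
tool_rot: [0.494, 0.508, -0.506, -0.492]
contact_force: [0.1, 0.2, -0.6]
grip_width: 0.002
```

```bash
python3 wt.py
python3 - <<'E'
from h import *
im,d=vision.grab_frame('scene'); save(cv2.resize(im[100:350,130:463],None,fx=2.4,fy=2.4),'f1.png')
im2,d2=vision.grab_frame('top'); save(cv2.resize(im2[130:250,190:460],None,fx=2.9,fy=2.9,interpolation=cv2.INTER_CUBIC),'f2.png')
W=cloud('scene',d); m=(np.hypot(W[...,0]-.4525,W[...,1]-.049)<.01); print('btn z',np.median(W[m][:,2]))
E
python3 go.py .4525 .049 .2
```

```text
C top top z 0.123 nest mm -49.9 -24.4 [0.028 0.027] 90
A top top z 0.1235 nest mm -47.5 -24.0 [0.028 0.03 ] 93
C scene top z 0.123 nest mm -47.5 -21.5 [0.028 0.028] 142
A scene top z 0.1231 nest mm -46.0 -22.6 [0.028 0.029] 189
btn z 0.048364777023592875
t 46.05 tcp [0.3531 0.0465 0.206 ] yaw 91.6 tilt 0.12 q [-0.2  -0.07  1.95  0.    1.26 -1.8 ] F [ 0.3 -1.2  0.1] w 0.3
SHIFT [-0.0003, 0.0062, -0.0995] TURN [0.0022, 0.0, -0.0002] rows 2.0
```

View pics/f1.png

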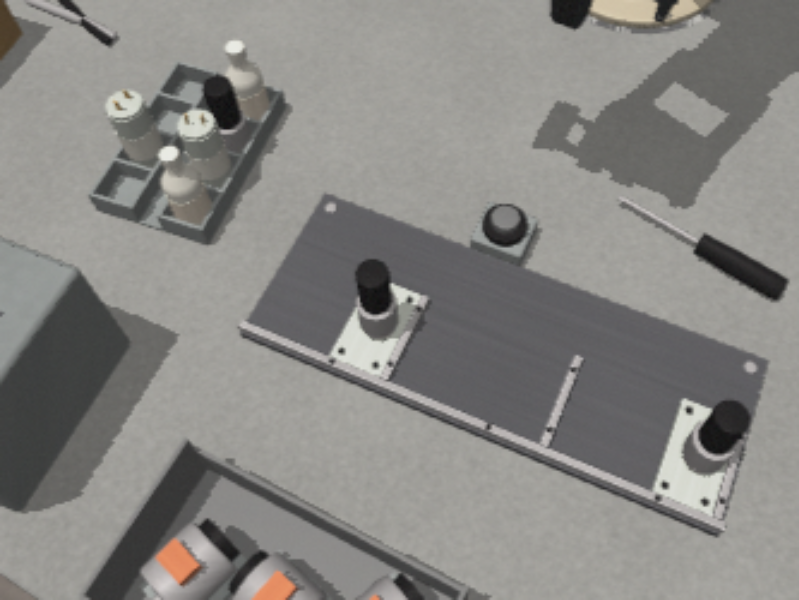

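View pics/f2.png

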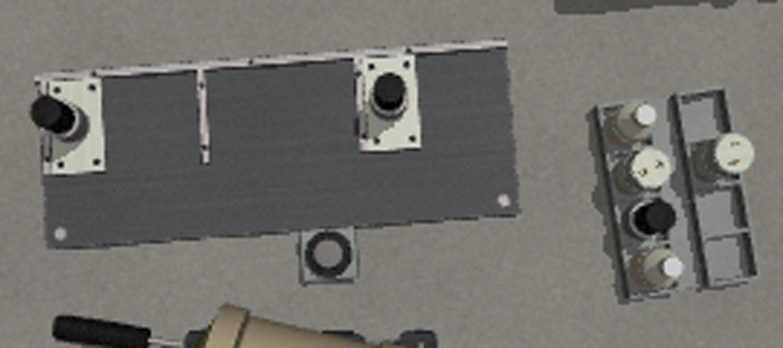

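Run:
```python
from h import *
im,d=vision.grab_frame('scene'); r=[]
for c in[(.606,-.01),(.5735,.3085)]:
    u,v=px('scene',[*c,.02]).astype(int); r.append(cv2.resize(im[v-28:v+35,u-35:u+32],(400,376),interpolation=cv2.INTER_CUBIC))
save(np.hstack(r),'f3.png')
im,d=vision.grab_frame('top'); r=[]
for c in[(.606,-.01),(.5735,.3085)]:
    u,v=px('top',[*c,.02]).astype(int); r.append(cv2.resize(im[v-24:v+24,u-25:u+25],(400,384),interpolation=cv2.INTER_CUBIC))
save(np.hstack(r),'f4.png')
```

```text
(no output)
```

View pics/f3.png

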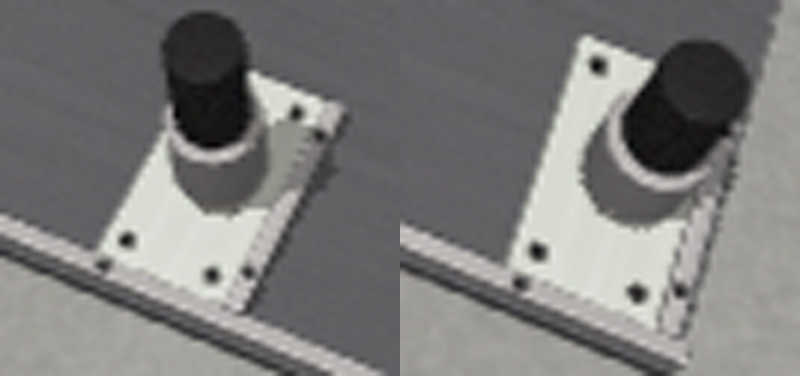

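View pics/f4.png

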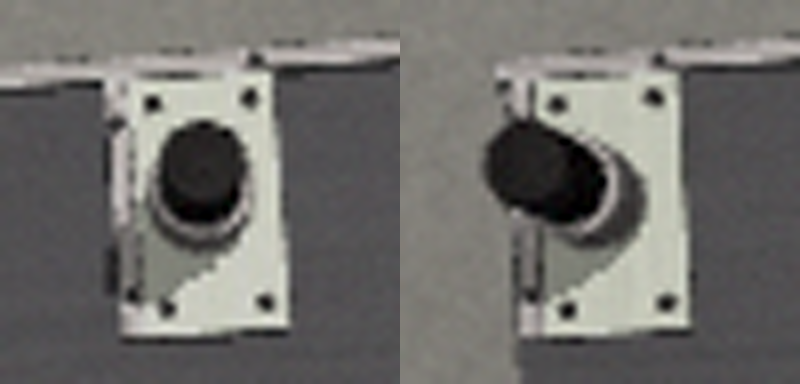

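```bash
python3 -c "
from plant import order,status
print(order.job_done(),status.state()['time_s'])"
```

```text
the job is handed in; nothing more can be done
the job is handed in; nothing more can be done
```

The job is handed in: plates A and C are home and weighted, and the ready button was pressed fully down and let go. Nest B was empty. It took about 46 s of the 210 s allowed.

**What I did**
- I took two weights from the rack's right row and pushed each plate with the nylon foot. Each reached about 7 N against the side rail, then 6–10 N against the back rail.
- Plate A first jammed slightly turned. I freed it with a sideways push near its near end, then squared it up.
- I stood a weight on each plate, then pressed the button.

**What the last checks showed**
- **Plates:** Both look flush to both rails in both cameras. A thin dark line along plate A's side rail is, I judged, the visible inner face of the rail.
- **Weights:** Both stand upright, with tops at 123 mm as expected. Their tops read about 3–5 mm off the plate centres, toward the side rails, and camera bias is about 2 mm.
- **Button:** It bottomed after about 6 mm, and its top read 48 mm again afterwards.
- **Rack:** The capacitors, bottles and third weight are still standing.

**What went wrong or disagreed**
- While lowering the second weight, its foot pressed the deck with about 34 N for a moment. I raised it at once.
- The closed fingertips end about 25 mm above the reported tool point, so the first press attempt never reached the button.
- The button was pressed to about 32 N at its stop, well above the 4 N it needs.

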